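# Set out the uncut lens blanks by size

### The job

Set the three round, uncut lens blanks out on the three lens stands: the large blank on the large stand, the medium one on the medium stand and the small one on the small stand, each lying flat and centred. The edger cuts the biggest first, so set them out in that order: large, then medium, then small; put each one down rather than dropping it. Leave the two lenses that are already edged (the oval and the square one), the spectacle frame and the ruler where they lie.

Things in the scene. Friction and masses are not known exactly. Their poses are not given: they have to be found in the camera images.
- blank_large_center (a point): The large uncut lens blank: loose round disc of grey plastic, 66 mm across, flat underneath, straight side 12 mm high, gently domed top, 16 mm thick in the middle. The point is its centre, 8 mm above its underside; z is up.
- blank_medium_center (a point): The medium uncut lens blank: loose round disc of grey plastic, 54 mm across, flat underneath, straight side 12 mm high, gently domed top, 16 mm thick in the middle. The point is its centre, 8 mm above its underside; z is up.
- blank_small_center (a point): The small uncut lens blank: loose round disc of grey plastic, 42 mm across, flat underneath, straight side 12 mm high, gently domed top, 16 mm thick in the middle. The point is its centre, 8 mm above its underside; z is up.
- stand_large_top (a point): The large lens stand: low round post fixed to the bench, aluminium with a flat black rubber top, 56 mm across and 12 mm high (10 mm narrower than its blank, whose rim overhangs all round). The point is the centre of its top face; z is up.
- stand_medium_top (a point): The medium lens stand: low round post fixed to the bench, aluminium with a flat black rubber top, 44 mm across and 12 mm high (10 mm narrower than its blank, whose rim overhangs all round). The point is the centre of its top face; z is up.
- stand_small_top (a point): The small lens stand: low round post fixed to the bench, aluminium with a flat black rubber top, 32 mm across and 12 mm high (10 mm narrower than its blank, whose rim overhangs all round). The point is the centre of its top face; z is up.
- lens_oval_center (a point): An already edged lens, round-ended oval of grey plastic, 56 x 38 mm (long along its x), 7 mm thick, loose. The point is its centre, half-way up. Stays where it is.
- lens_square_center (a point): An already edged lens, rectangle with rounded corners, grey plastic, 48 x 38 mm (long along its x), 7 mm thick, loose. The point is its centre, half-way up. Stays where it is.
- frame_center (a point): Black acetate spectacle frame, folded, lying flat beyond the work; 145 mm wide (along its y), 45 mm deep, 17 mm high, loose. The point is its middle, 8 mm up. Stays where it is.
- ruler_center (a point): Chrome pupil distance ruler lying flat beyond the work, 160 x 24 mm (long along its x), 3 mm thick, with a small 6 mm high nose block on its +y edge, loose. The point is the middle of the blade, half-way up. Stays where it is.
Not all that is in view belongs to the job. What is shaped like the part that bears blank_small_center but green or orange is not meant. Leave any green look-alike of the part that bears blank_large_center alone.

How it is judged:
By the outcome, as a careful person would: the job done as asked, in the order asked, and still so for the second after the job is handed in, with the robot touching nothing.
It also fails if it takes over 88 s, if anything falls off the work surface, if the arm or the gripper's body presses on something with over 40 N, if the wrist force passes 120 N, or if a joint passes its speed limit or range.

### The arm

A 6-joint arm with a two-finger parallel gripper is mounted at the origin on the work surface. World frame = base frame: x ahead of the robot, y to its left, z up, the work surface at z = 0. Lengths are in m, angles in degrees, forces in N, time in s.
With the tool pointing down it reaches from about 0.35 to 0.875 m from the base axis. Payload 4.2 kg.
Tool frame: the origin (TCP) lies on the centre line of the jaws, within the pads' length; the fingertips stand 19 mm ahead of it and the grasp point (between the pads) is the TCP; x points along the fingers, y is the direction in which the jaws open and shut, and the axes are right-handed (so a half turn about x gives the same grasp; the last joint's range is limited). The gripper opens to 87 mm and grips with 3 to 60 N. Pads are 19 mm wide; open, the fingers measure 117 mm over their backs; the gripper's body (75 mm by 190 mm) begins 51 mm behind the grasp point.
Start: joints at [86.723, 22.042, 0.453, 0, -68.411, -14.817], TCP at [0.194, 0.594, 0.242] pointing down, gripper open.
Joint ranges: [-179.83, 179.83], [-69.29, 118.12], [-61.27, 80.66], [-181.25, 117.63], [-171.15, -9.14], [-177.46, 177.46]. Speed limits (degrees/s): [159.86, 159.86, 180, 180, 180, 180].

### API

Orientations are given as a 3x3 rotation matrix whose columns are the frame's x, y, z axes.
In Python, from station import r, viewer, job, spotter gives the robot as it stands.
- The arm moves only by the tool play_rows, never from a script. Its argument "commands" is a list of rows, each an object of numbers: "fingers": the gripper command: -1 is fully open, 1 is shut, values between are in proportion; "tx", "ty", "tz": the shift along the tool's x, y, z normalised to -1 to 1, where 1 is 750 mm; "ax", "ay", "az": the turn, a rotation vector about the tool's x, y, z normalised to -1 to 1, where 1 is pi rad. In form: [{"fingers": .., "tx": .., "ty": .., "tz": .., "ax": .., "ay": .., "az": ..}, ...]. A call has 1 to 5 rows; each row is the pose to reach, as a shift and turn from the pose commanded when the call began, along the tool's axes at that moment, turning the shorter way round; what a row does not reach only later rows make up. A row lasts 1/12 s, in which the tool goes at most 41.7 mm and 7.16 degrees, less where a joint would pass 70% of its speed; a pose out of reach is approached as far as the arm can. A call with a number of a shift or a turn outside -1 to 1 is refused whole. A call with a gripper value outside its range is refused whole. The fingers move at their own pace and stop on an object; the grip force is fixed at half the most. Time passes only in rows, so rows that repeat a pose let the fingers close. It gives the time, the measured TCP pose, the force and the opening at its end, in the units of the state.
- r.sense(): the state, without advancing time (a new reading comes with each control period).
- viewer.capture(name): name is "scene" or "top" or "wrist"; returns a dict with "image" (480x640x3 uint8, red, green, blue), "fx", "fy", "cx", "cy" (pixels), "dist" ([k1, k2, p1, p2, k3] as OpenCV has them; the pictures are not rectified), "R" (3x3) and "t" (3): a world point X has camera coordinates R X + t; the wrist camera has in their place "mount" (4x4, takes a point from camera to tool coordinates, whose origin is the TCP and whose axes are the tool frame's). Camera axes: x right, y down, z forward; pixel columns grow to the right and rows downward; lengths in m; the calibration is good to about 2 mm. A picture is of the moment at which its call begins: read the wrist's pose just before it. There is no depth.
- job.finish_job(): hands the job in, once; it reports no verdict.
Trained networks look in a picture, given as the dict that the camera call returned (one of the last four; its "shot" number tells which), for a name from the list of things; names that differ only in an ending like _2 or _b are one class to them, and where a whole thing is asked for, a point or a joint stands for the part that bears it (a point fixed in the world has none). Each returns a list of dicts, best first, with "score" (0 to 1); they miss things now and then, are a little off and sometimes report something else, mostly with a low value. They report only what shows in the picture. A call takes as long as a camera call. They do not tell look-alikes from the thing itself.
- spotter.find_in(name, picture): "uv" ([column, row] in pixels, amid what is visible of it).
- spotter.silhouettes(name, picture): "region" (480x640 bool, what is visible of it) and "uv" ([column, row] in pixels, amid what is visible of it).
The state is a dict: "time_s": time; "joints": joint angles; "joint_velocities": joint speeds; "effort": joint torques, N m; "tcp_pos": TCP position; "ee_rot": TCP orientation; "wrist_force": force on the tool from outside, world axes, zero at the start; "moment": the same for the moment, N m; "gripper_width": opening from 0.0 (shut) to 1.0 (fully open).
Only numpy, scipy, OpenCV 4.12 (cv2) and the standard library are available. Lean on these libraries where they do the work, as an engineer would, in place of code of your own. Each camera call takes 0.05 s, during which the arm holds its last target. There are 200 camera calls.

## Working session

There is one attempt and no reset: what is moved stays moved. The work goes in short steps, Python scripts to look and compute and a tool call to move; the robot and the scene stay as the last step left them, time stands still between calls to the robot, and variables do not carry over. Pictures are saved under pics/ and viewed, about 12 in all and at most 16, crops included, and the job is handed in when it is done.

Besides the shell and the picture viewer there is one more tool, called after "Call:" as name(argument=value, ...) on one line, values as JSON. play_rows: Moves the arm, as the interface text tells. Its arguments: {"type":"object","properties":{"commands":{"type":"array"}},"required":["commands"]}

```bash
ls; mkdir -p pics; python3 - <<'E'
from station import r, viewer, job, spotter
import cv2, numpy as np
s=r.sense(); print(s['time_s'],s['tcp_pos'],np.round(s['ee_rot'],3).tolist(),s['gripper_width'])
for n in ['top','scene']:
    p=viewer.capture(n); cv2.imwrite(f'pics/{n}0.png',p['image'][:,:,::-1])
    print(n,p['fx'],p['cx'],p['cy'],p['dist'],np.round(-np.array(p['R']).T@p['t'],3))
    for k in ['blank_large_center','blank_medium_center','blank_small_center','stand_large_top','stand_medium_top','stand_small_top','lens_oval_center','lens_square_center','frame_center','ruler_center']:
        print(k,[(np.round(d['uv'],1).tolist(),round(d['score'],2)) for d in spotter.find_in(k,p)])
print(r.sense()['time_s'])
E
```

```text
pics
0.0 [0.1939043  0.5935524  0.24045144] [[-0.001, -0.311, -0.95], [-0.002, -0.95, 0.311], [-1.0, 0.002, -0.0]] 1.0015100307529132
top 478.22758680174525 321.74165568791767 245.0010898643074 [-0.00505096  0.          0.          0.          0.        ] [ 0.53  -0.009  0.795]
blank_large_center [([393.6, 309.9], 0.8), ([417.7, 377.2], 0.71)]
blank_medium_center [([261.4, 199.8], 0.6), ([164.6, 214.4], 0.45)]
blank_small_center [([337.9, 219.5], 0.64), ([365.6, 159.6], 0.64), ([403.5, 208.9], 0.63)]
stand_large_top [([162.7, 214.7], 0.85)]
stand_medium_top [([156.2, 297.6], 0.82)]
stand_small_top [([273.5, 304.2], 0.69)]
lens_oval_center [([498.0, 224.3], 0.56)]
lens_square_center [([516.7, 307.2], 0.56)]
frame_center [([270.8, 108.1], 0.7)]
ruler_center [([406.8, 108.6], 0.78), ([401.6, 206.8], 0.54)]
scene 535.9380329058982 308.9358489998059 233.95893767489696 [-0.14019258  0.          0.          0.          0.        ] [ 1.022 -0.009  0.752]
blank_large_center [([232.1, 146.2], 0.95), ([249.8, 197.8], 0.56)]
blank_medium_center [([383.6, 283.4], 0.93)]
blank_small_center [([300.6, 273.0], 0.75), ([276.6, 327.4], 0.66), ([236.8, 281.2], 0.58)]
stand_large_top [([485.7, 270.4], 0.62)]
stand_medium_top [([473.6, 198.9], 0.84), ([485.6, 269.7], 0.48), ([139.7, 202.3], 0.4)]
stand_small_top [([362.0, 197.6], 0.55)]
lens_oval_center []
lens_square_center [([138.7, 200.4], 0.75)]
frame_center [([387.2, 379.5], 0.69)]
ruler_center [([230.5, 386.8], 0.75)]
1.1
```

View pics/top0.png

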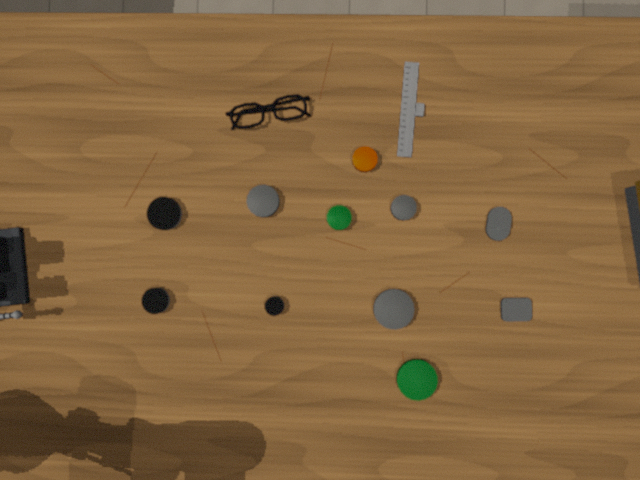

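View pics/scene0.png

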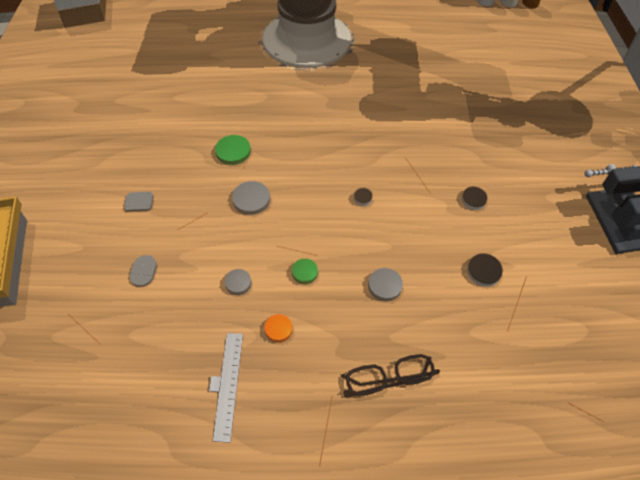

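```bash
cat > h.py <<'E'
import cv2, numpy as np
from scipy.optimize import least_squares
def cam(p, s=None):
    K=np.array([[p['fx'],0,p['cx']],[0,p['fy'],p['cy']],[0,0,1.]]);d=np.array(p['dist'],float)
    if 'mount' in p:
        T=np.eye(4);T[:3,:3]=s['ee_rot'];T[:3,3]=s['tcp_pos'];M=np.linalg.inv(T@np.array(p['mount']));R,t=M[:3,:3],M[:3,3]
    else: R,t=np.array(p['R']),np.array(p['t'])
    return K,d,R,t
def proj(c,X):
    K,d,R,t=c; return cv2.projectPoints(np.asarray(X,float).reshape(-1,1,3),cv2.Rodrigues(R)[0],t,K,d)[0].reshape(-1,2)
def ray(c,uv,z):
    K,d,R,t=c; n=cv2.undistortPoints(np.array([[uv]],float),K,d).ravel()
    D=R.T@np.array([n[0],n[1],1]);C=-R.T@t; return C+D*(z-C[2])/D[2]
def mask(img,uv,kind,win=45):
    hsv=cv2.cvtColor(img,cv2.COLOR_RGB2HSV)
    m=((hsv[...,1]<70)&(hsv[...,2]>50)) if kind=='grey' else (img.max(2)<45)
    m=m.astype(np.uint8)
    n,l,st,ce=cv2.connectedComponentsWithStats(m)
    b=[i for i in range(1,n) if st[i,4]>100]
    i=min(b,key=lambda i:np.hypot(*(ce[i]-uv))); return (l==i).astype(np.uint8)
def fitdisc(c,m,zs,z0=.012):
    """fit x,y,rad of disc whose outline (hull of circles at heights zs) matches mask m"""
    M=cv2.moments(m,True);uv=np.array([M['m10'],M['m01']])/M['m00'];a=np.linspace(0,2*np.pi,120)
    def res(q):
        P=np.vstack([np.c_[q[0]+q[2]*np.cos(a),q[1]+q[2]*np.sin(a),0*a+z] for z in zs])
        h=cv2.convexHull(proj(c,P).astype(np.float32));H=cv2.moments(h)
        return [H['m10']/H['m00']-uv[0],H['m01']/H['m00']-uv[1],np.sqrt(H['m00'])-np.sqrt(M['m00'])]
    X=ray(c,uv,z0); q=least_squares(res,[X[0],X[1],.025],x_scale=.01,diff_step=1e-3).x
    mu=np.sqrt(np.linalg.eigvalsh([[M['mu20'],M['mu11']],[M['mu11'],M['mu02']]]));return q,mu[1]/mu[0]
E
cat > m.py <<'E'
from h import *
from station import r,viewer
import numpy as np
pts={'top':dict(L=(394,309),M=(263,200),S=(403,208),sL=(164,213),sM=(155,300),sS=(274,306)),
'scene':dict(L=(251,197),M=(385,284),S=(237,281),sL=(485,270),sM=(474,198),sS=(363,196))}
for n in pts:
    p=viewer.capture(n);c=cam(p)
    for k,uv in pts[n].items():
        m=mask(p['image'],uv,'dark' if k[0]=='s' else 'grey')
        q,e=fitdisc(c,m,[.012] if k[0]=='s' else [0,.012])
        print(n,k,np.round(q[:2],4),'diam mm',round(q[2]*2000,1),'ecc',round(e,2),'reach',round(np.hypot(*q[:2]),3))
    if n=='top':
        cv2.imwrite('pics/crop1.png',cv2.resize(p['image'][140:400,240:540,::-1],None,fx=2.6,fy=2.3))
E
python3 m.py
```

```text
top L [ 0.454  -0.1025] diam mm 64.6 ecc 1.03 reach 0.465
top M [0.6265 0.1174] diam mm 52.4 ecc 1.02 reach 0.637
top S [ 0.6205 -0.1152] diam mm 40.2 ecc 1.04 reach 0.631
top sL [0.6015 0.2808] diam mm 53.9 ecc 1.04 reach 0.664
top sM [0.457 0.29 ] diam mm 42.0 ecc 1.07 reach 0.541
top sS [0.4541 0.0923] diam mm 29.0 ecc 1.05 reach 0.463
scene L [ 0.4554 -0.0985] diam mm 62.0 ecc 1.2 reach 0.466
scene M [0.6275 0.1215] diam mm 51.0 ecc 1.08 reach 0.639
scene S [ 0.6219 -0.1114] diam mm 38.6 ecc 1.06 reach 0.632
scene sL [0.5228 0.5204] diam mm 32.7 ecc 16.31 reach 0.738
scene sM [0.5228 0.5204] diam mm 32.7 ecc 16.31 reach 0.738
scene sS [0.5228 0.5204] diam mm 32.7 ecc 16.31 reach 0.738
```

View pics/crop1.png

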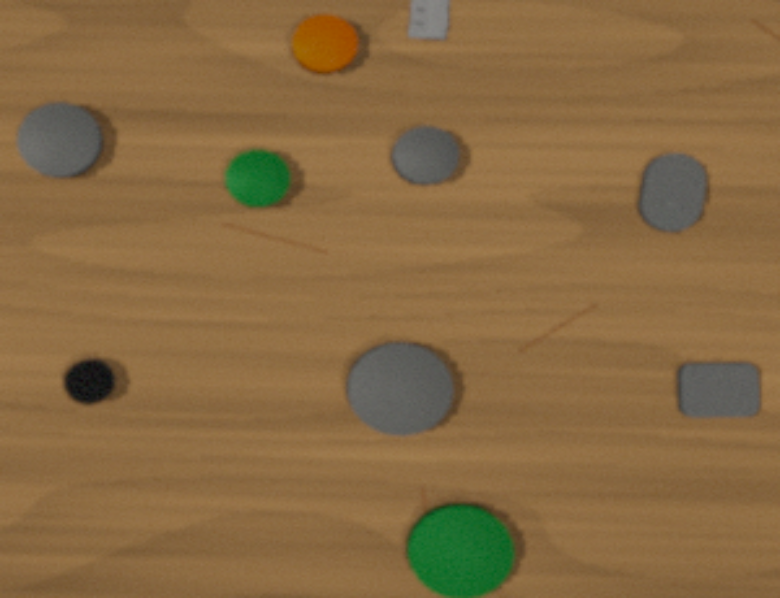

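Large is the grey disc at top (394,309), because the look-alike at (417,379) is green. Medium is the only such disc, grey at (263,200). Small is the grey disc at (403,208), since (340,218) is green and (365,159) is orange. The fitted diameters match. Next I'll fly over the stands to refine their positions with the wrist camera.

Call:
play_rows(commands=[{"fingers": -1,"tx": -0.027,"ty": 0.118,"tz": -0.21,"ax": -0.1007,"ay": 0,"az": 0},{"fingers": -1,"tx": -0.027,"ty": 0.118,"tz": -0.21,"ax": -0.1007,"ay": 0,"az": 0},{"fingers": -1,"tx": -0.027,"ty": 0.118,"tz": -0.21,"ax": -0.1007,"ay": 0,"az": 0},{"fingers": -1,"tx": -0.027,"ty": 0.118,"tz": -0.21,"ax": -0.1007,"ay": 0,"az": 0},{"fingers": -1,"tx": -0.027,"ty": 0.118,"tz": -0.21,"ax": -0.1007,"ay": 0,"az": 0}])

```text
time_s: 1.62
tcp_pos: [0.3186, 0.4578, 0.263]
ee_rot: [[0.001, -0.002, -1.0], [0.0, -1.0, 0.002], [-1.0, -0.0, -0.001]]
wrist_force: [-0.5, 0.8, 0.8]
gripper_width: 1.005
```

Call:
play_rows(commands=[{"fingers": -1,"tx": -0.02,"ty": 0.134,"tz": -0.123,"ax": 0,"ay": 0,"az": 0},{"fingers": -1,"tx": -0.02,"ty": 0.134,"tz": -0.123,"ax": 0,"ay": 0,"az": 0},{"fingers": -1,"tx": -0.02,"ty": 0.134,"tz": -0.123,"ax": 0,"ay": 0,"az": 0},{"fingers": -1,"tx": -0.02,"ty": 0.134,"tz": -0.123,"ax": 0,"ay": 0,"az": 0},{"fingers": -1,"tx": -0.02,"ty": 0.134,"tz": -0.123,"ax": 0,"ay": 0,"az": 0}])

```text
time_s: 2.03
tcp_pos: [0.4104, 0.3587, 0.2774]
ee_rot: [[0.001, -0.004, -1.0], [0.001, -1.0, 0.004], [-1.0, -0.001, -0.001]]
wrist_force: [0.0, 1.1, -0.2]
gripper_width: 0.999
```

Call:
play_rows(commands=[{"fingers": -1,"tx": -0.02,"ty": 0.134,"tz": -0.123,"ax": 0,"ay": 0,"az": 0},{"fingers": -1,"tx": -0.02,"ty": 0.134,"tz": -0.123,"ax": 0,"ay": 0,"az": 0},{"fingers": -1,"tx": -0.02,"ty": 0.134,"tz": -0.123,"ax": 0,"ay": 0,"az": 0},{"fingers": -1,"tx": -0.02,"ty": 0.134,"tz": -0.123,"ax": 0,"ay": 0,"az": 0},{"fingers": -1,"tx": -0.02,"ty": 0.134,"tz": -0.123,"ax": 0,"ay": 0,"az": 0}])

```text
time_s: 2.45
tcp_pos: [0.5023, 0.2591, 0.2917]
ee_rot: [[0.0, -0.003, -1.0], [0.0, -1.0, 0.003], [-1.0, -0.0, -0.0]]
wrist_force: [0.2, 0.6, -0.5]
gripper_width: 1.0
```

```bash
cat > w.py <<'E'
import sys
from h import *
from station import r,viewer
G=dict(L=(.4545,-.1005),M=(.627,.1195),S=(.621,-.1135),sL=(.6015,.281),sM=(.457,.29),sS=(.454,.0925))
def look(name):
    s=r.sense();p=viewer.capture('wrist');c=cam(p,s)
    print(s['time_s'],np.round(s['tcp_pos'],4),np.round(s['ee_rot'],3).tolist(),'F',np.round(s['wrist_force'],1),s['gripper_width'])
    cv2.imwrite(f'pics/{name}.png',p['image'][:,:,::-1])
    for k,g in G.items():
        uv=proj(c,[[*g,.012]])[0]
        if (c[2]@np.array([*g,.012])+c[3])[2]>0 and 30<uv[0]<610 and 30<uv[1]<450:
            m=mask(p['image'],uv,'dark' if k[0]=='s' else 'grey')
            q,e=fitdisc(c,m,[.012] if k[0]=='s' else [0,.012])
            print(k,np.round(uv),np.round(q[:2],4),'diam',round(q[2]*2000,1),'ecc',round(e,2))
if __name__=='__main__': look(sys.argv[1])
E
python3 w.py w1
```

```text
2.45 [0.5023 0.2591 0.2917] [[0.0, -0.003, -1.0], [0.0, -1.0, 0.003], [-1.0, -0.0, -0.0]] F [ 0.2  0.6 -0.5] 1.000012025715472
M [463.  68.] [0.6267 0.1185] diam 52.7 ecc 1.1
sL [292.  96.] [0.6021 0.2853] diam 53.4 ecc 1.04
sM [286. 242.] [0.4565 0.2947] diam 41.8 ecc 1.02
sS [474. 244.] [0.4533 0.0958] diam 29.9 ecc 1.07
```

View pics/w1.png

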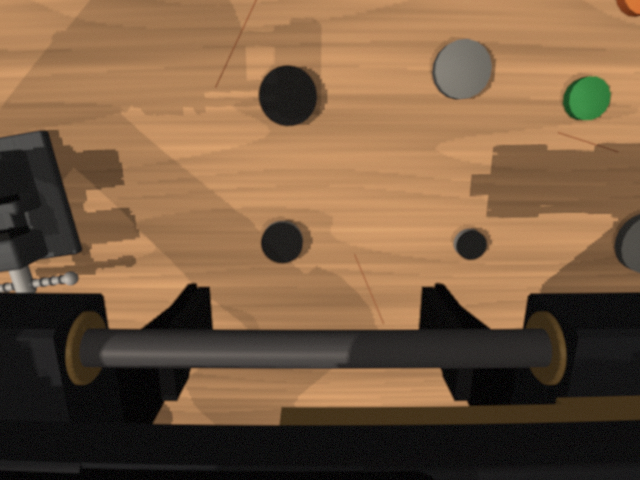

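Call:
play_rows(commands=[{"fingers": -1,"tx": 0.02,"ty": 0.24,"tz": 0.033,"ax": 0,"ay": 0,"az": 0},{"fingers": -1,"tx": 0.02,"ty": 0.24,"tz": 0.033,"ax": 0,"ay": 0,"az": 0},{"fingers": -1,"tx": 0.02,"ty": 0.24,"tz": 0.033,"ax": 0,"ay": 0,"az": 0},{"fingers": -1,"tx": 0.02,"ty": 0.24,"tz": 0.033,"ax": 0,"ay": 0,"az": 0},{"fingers": -1,"tx": 0.02,"ty": 0.24,"tz": 0.033,"ax": 0,"ay": 0,"az": 0}])

```text
time_s: 2.92
tcp_pos: [0.4738, 0.0782, 0.2762]
ee_rot: [[-0.002, 0.0, -1.0], [-0.0, -1.0, -0.0], [-1.0, 0.0, 0.002]]
wrist_force: [0.1, 0.4, -0.5]
gripper_width: 0.998
```

Call:
play_rows(commands=[{"fingers": -1,"tx": 0.02,"ty": 0.24,"tz": 0.032,"ax": 0,"ay": 0,"az": 0},{"fingers": -1,"tx": 0.02,"ty": 0.24,"tz": 0.032,"ax": 0,"ay": 0,"az": 0},{"fingers": -1,"tx": 0.02,"ty": 0.24,"tz": 0.032,"ax": 0,"ay": 0,"az": 0},{"fingers": -1,"tx": 0.02,"ty": 0.24,"tz": 0.032,"ax": 0,"ay": 0,"az": 0},{"fingers": -1,"tx": 0.02,"ty": 0.24,"tz": 0.032,"ax": 0,"ay": 0,"az": 0}])

```text
time_s: 3.33
tcp_pos: [0.4509, -0.1014, 0.2612]
ee_rot: [[-0.001, -0.0, -1.0], [0.0, -1.0, 0.0], [-1.0, -0.0, 0.001]]
wrist_force: [0.3, -0.4, 0.0]
gripper_width: 0.998
```

```bash
python3 w.py w2
```

```text
3.3333 [ 0.4509 -0.1014  0.2612] [[-0.001, -0.0, -1.0], [0.0, -1.0, 0.0], [-1.0, -0.0, 0.001]] F [ 0.3 -0.4  0. ] 0.9983696377083933
L [315. 200.] [ 0.454  -0.1024] diam 65.0 ecc 1.01
sS [112. 202.] [0.4543 0.0928] diam 29.8 ecc 1.06
```

View pics/w2.png

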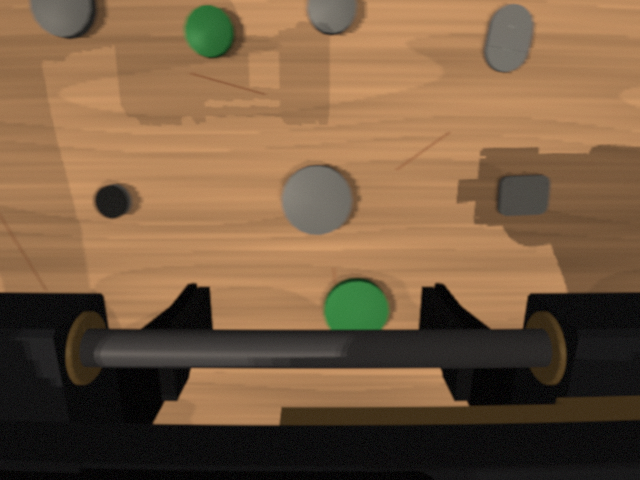

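Call:
play_rows(commands=[{"fingers": -1,"tx": 0.25,"ty": 0.0013,"tz": -0.004,"ax": 0,"ay": 0,"az": 0},{"fingers": -1,"tx": 0.25,"ty": 0.0013,"tz": -0.004,"ax": 0,"ay": 0,"az": 0},{"fingers": -1,"tx": 0.25,"ty": 0.0013,"tz": -0.004,"ax": 0,"ay": 0,"az": 0},{"fingers": -1,"tx": 0.25,"ty": 0.0013,"tz": -0.004,"ax": 0,"ay": 0,"az": 0},{"fingers": -1,"tx": 0.25,"ty": 0.0013,"tz": -0.004,"ax": 0,"ay": 0,"az": 0}])

```text
time_s: 3.8
tcp_pos: [0.4526, -0.0992, 0.0702]
ee_rot: [[-0.007, 0.002, -1.0], [0.0, -1.0, -0.002], [-1.0, -0.0, 0.007]]
wrist_force: [0.0, 0.5, -0.1]
gripper_width: 0.998
```

Call:
play_rows(commands=[{"fingers": -1,"tx": 0.02,"ty": 0,"tz": 0,"ax": 0,"ay": 0,"az": 0},{"fingers": -1,"tx": 0.04,"ty": 0,"tz": 0,"ax": 0,"ay": 0,"az": 0},{"fingers": -1,"tx": 0.05,"ty": 0,"tz": 0,"ax": 0,"ay": 0,"az": 0},{"fingers": -1,"tx": 0.05,"ty": 0,"tz": 0,"ax": 0,"ay": 0,"az": 0}])

```text
time_s: 4.13
tcp_pos: [0.4545, -0.0995, 0.0353]
ee_rot: [[-0.004, 0.002, -1.0], [-0.0, -1.0, -0.002], [-1.0, 0.0, 0.004]]
wrist_force: [0.1, 0.1, 0.5]
gripper_width: 0.999
```

```bash
python3 -c "
from station import r,viewer
import cv2
print(r.sense())
for n in ('wrist',):
  cv2.imwrite('pics/w3.png',viewer.capture(n)['image'][:,:,::-1])
"
```

```text
{'time_s': 4.1333, 'joints': array([ 7.72352879e+00,  2.26086461e+01, -3.57974868e+01, -2.89130976e-02,
       -3.18106921e+01,  8.24414438e+01]), 'joint_velocities': array([-0.71128005, -2.2257601 ,  1.52997638,  0.6187454 , -1.58623658,
        0.24822921]), 'effort': array([ 9.40025132e-02, -3.07274473e+01,  1.06315094e+01,  2.33444519e+00,
        2.35594036e-01, -4.66915837e-03]), 'tcp_pos': array([ 0.45449083, -0.09954615,  0.03530443]), 'ee_rot': array([[-3.78566165e-03,  2.45042473e-03, -9.99989832e-01],
       [-2.44992389e-04, -9.99996970e-01, -2.44951475e-03],
       [-9.99992804e-01,  2.35716864e-04,  3.78625051e-03]]), 'wrist_force': array([0.14147646, 0.13959987, 0.54123207]), 'moment': array([ 0.02427214,  0.02747893, -0.00085566]), 'gripper_width': 0.9989155259097541}
```

View pics/w3.png

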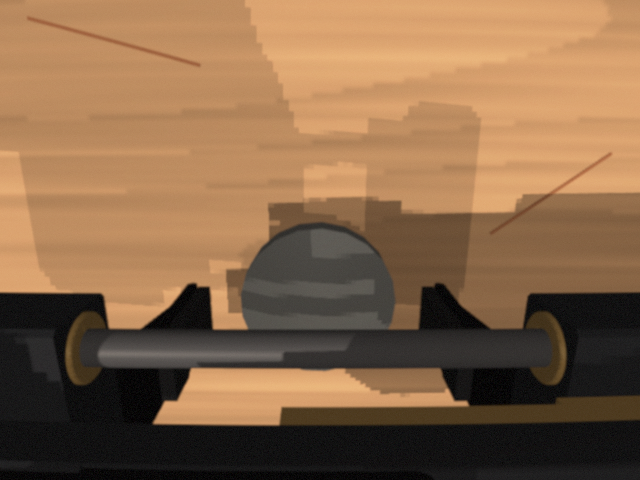

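```bash
python3 -c "
from w import *
s=r.sense();p=viewer.capture('wrist');c=cam(p,s);print(s['tcp_pos'])
T=s['tcp_pos']
print(proj(c,[T,T+[0,0,-.019],[T[0],T[1],.012],[.454,-.1024,.012],[.454+.033,-.1024,.012],[.454,-.1024+.033,.012],[.454,-.1024-.033,.012]]))
print(np.round(p['mount'],4))
"
```

```text
[ 0.45532328 -0.09975316  0.0363909 ]
[[316.25220648 327.36145425]
 [316.12614655 306.33331306]
 [316.09489159 301.12198654]
 [322.18023813 303.93131727]
 [322.6181366  230.32433772]
 [246.32620761 303.81071297]
 [397.94532105 303.86571785]]
[[-6.000e-04 -2.724e-01  9.622e-01 -1.452e-01]
 [ 1.000e+00 -1.600e-03  2.000e-04 -3.000e-04]
 [ 1.500e-03  9.622e-01  2.724e-01 -7.470e-02]
 [ 0.000e+00  0.000e+00  0.000e+00  1.000e+00]]
```

Call:
play_rows(commands=[{"fingers": -1,"tx": 0.01,"ty": 0.0013,"tz": 0.001,"ax": 0,"ay": 0,"az": 0},{"fingers": -1,"tx": 0.0193,"ty": 0.0013,"tz": 0.001,"ax": 0,"ay": 0,"az": 0},{"fingers": -1,"tx": 0.0193,"ty": 0.0013,"tz": 0.001,"ax": 0,"ay": 0,"az": 0},{"fingers": 1,"tx": 0.0193,"ty": 0.0013,"tz": 0.001,"ax": 0,"ay": 0,"az": 0},{"fingers": 1,"tx": 0.0193,"ty": 0.0013,"tz": 0.001,"ax": 0,"ay": 0,"az": 0}])

```text
time_s: 4.65
tcp_pos: [0.4548, -0.1019, 0.0225]
ee_rot: [[0.0, 0.0, -1.0], [-0.0, -1.0, -0.0], [-1.0, 0.0, -0.0]]
wrist_force: [-0.3, 0.5, -0.6]
gripper_width: 0.916
```

Call:
play_rows(commands=[{"fingers": 1,"tx": 0,"ty": 0,"tz": 0,"ax": 0,"ay": 0,"az": 0},{"fingers": 1,"tx": 0,"ty": 0,"tz": 0,"ax": 0,"ay": 0,"az": 0},{"fingers": 1,"tx": 0,"ty": 0,"tz": 0,"ax": 0,"ay": 0,"az": 0},{"fingers": 1,"tx": 0,"ty": 0,"tz": 0,"ax": 0,"ay": 0,"az": 0}])

```text
time_s: 4.98
tcp_pos: [0.4548, -0.1019, 0.0226]
ee_rot: [[0.001, 0.0, -1.0], [-0.0, -1.0, -0.0], [-1.0, 0.0, -0.001]]
wrist_force: [-0.8, 0.1, 1.3]
gripper_width: 0.746
```

Call:
play_rows(commands=[{"fingers": 1,"tx": 0,"ty": 0,"tz": 0,"ax": 0,"ay": 0,"az": 0},{"fingers": 1,"tx": -0.02,"ty": 0,"tz": 0,"ax": 0,"ay": 0,"az": 0},{"fingers": 1,"tx": -0.06,"ty": 0,"tz": 0,"ax": 0,"ay": 0,"az": 0},{"fingers": 1,"tx": -0.1,"ty": 0,"tz": 0,"ax": 0,"ay": 0,"az": 0},{"fingers": 1,"tx": -0.1,"ty": 0,"tz": 0,"ax": 0,"ay": 0,"az": 0}])

```text
time_s: 5.4
tcp_pos: [0.4583, -0.1017, 0.1023]
ee_rot: [[0.011, 0.002, -1.0], [0.0, -1.0, -0.002], [-1.0, -0.0, -0.011]]
wrist_force: [0.5, 0.5, -0.2]
gripper_width: 0.746
```

Call:
play_rows(commands=[{"fingers": 1,"tx": -0.012,"ty": -0.034,"tz": -0.013,"ax": 0,"ay": 0,"az": 0},{"fingers": 1,"tx": -0.024,"ty": -0.068,"tz": -0.026,"ax": 0,"ay": 0,"az": 0},{"fingers": 1,"tx": -0.036,"ty": -0.102,"tz": -0.039,"ax": 0,"ay": 0,"az": 0},{"fingers": 1,"tx": -0.048,"ty": -0.136,"tz": -0.052,"ax": 0,"ay": 0,"az": 0},{"fingers": 1,"tx": -0.06,"ty": -0.171,"tz": -0.065,"ax": 0,"ay": 0,"az": 0}])

```text
time_s: 5.82
tcp_pos: [0.5031, 0.0275, 0.1424]
ee_rot: [[-0.001, 0.0, -1.0], [0.0, -1.0, -0.0], [-1.0, -0.0, 0.001]]
wrist_force: [0.5, -0.2, -0.3]
gripper_width: 0.737
```

Call:
play_rows(commands=[{"fingers": 1,"tx": -0.012,"ty": -0.034,"tz": -0.013,"ax": 0,"ay": 0,"az": 0},{"fingers": 1,"tx": -0.024,"ty": -0.068,"tz": -0.026,"ax": 0,"ay": 0,"az": 0},{"fingers": 1,"tx": -0.036,"ty": -0.102,"tz": -0.039,"ax": 0,"ay": 0,"az": 0},{"fingers": 1,"tx": -0.048,"ty": -0.136,"tz": -0.052,"ax": 0,"ay": 0,"az": 0},{"fingers": 1,"tx": -0.06,"ty": -0.171,"tz": -0.065,"ax": 0,"ay": 0,"az": 0}])

```text
time_s: 6.23
tcp_pos: [0.5519, 0.1559, 0.1871]
ee_rot: [[-0.001, 0.0, -1.0], [-0.0, -1.0, -0.0], [-1.0, 0.0, 0.001]]
wrist_force: [0.1, -0.1, -0.6]
gripper_width: 0.742
```

Call:
play_rows(commands=[{"fingers": 1,"tx": -0.012,"ty": -0.034,"tz": -0.013,"ax": 0,"ay": 0,"az": 0},{"fingers": 1,"tx": -0.024,"ty": -0.068,"tz": -0.026,"ax": 0,"ay": 0,"az": 0},{"fingers": 1,"tx": -0.036,"ty": -0.102,"tz": -0.039,"ax": 0,"ay": 0,"az": 0},{"fingers": 1,"tx": -0.048,"ty": -0.136,"tz": -0.052,"ax": 0,"ay": 0,"az": 0},{"fingers": 1,"tx": -0.06,"ty": -0.171,"tz": -0.065,"ax": 0,"ay": 0,"az": 0}])

```text
time_s: 6.65
tcp_pos: [0.6006, 0.2841, 0.2319]
ee_rot: [[-0.001, 0.0, -1.0], [-0.0, -1.0, -0.0], [-1.0, 0.0, 0.001]]
wrist_force: [0.7, 0.2, -0.8]
gripper_width: 0.745
```

```bash
python3 w.py w4
```

```text
6.65 [0.6006 0.2841 0.2319] [[-0.001, 0.0, -1.0], [-0.0, -1.0, -0.0], [-1.0, 0.0, 0.001]] F [ 0.7  0.2 -0.8] 0.7451593832549727
M [505. 181.] [0.6277 0.1214] diam 51.4 ecc 1.09
sL [319. 209.] [0.6047 0.2888] diam 48.0 ecc 1.08
sM [310. 355.] [0.4961 0.2783] diam 75.4 ecc 7.46
sS [510. 357.] [0.4539 0.0534] diam 156.2 ecc 1.96
```

View pics/w4.png

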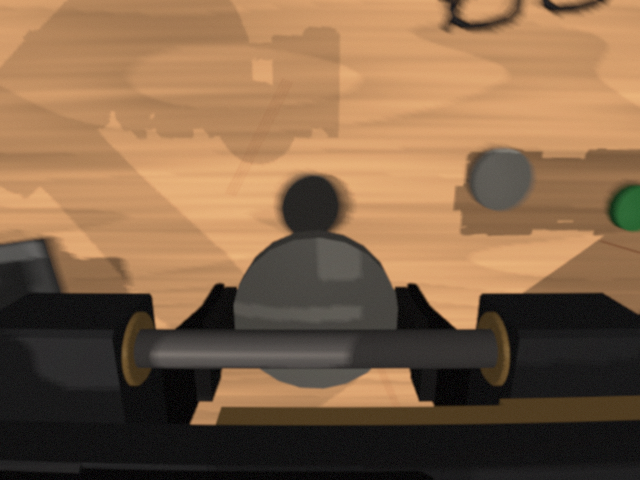

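Call:
play_rows(commands=[{"fingers": 1,"tx": 0,"ty": -0.002,"tz": 0.04,"ax": 0,"ay": 0,"az": 0},{"fingers": 1,"tx": 0,"ty": -0.002,"tz": 0.08,"ax": 0,"ay": 0,"az": 0},{"fingers": 1,"tx": 0,"ty": -0.002,"tz": 0.08,"ax": 0,"ay": 0,"az": 0},{"fingers": 1,"tx": 0,"ty": -0.002,"tz": 0.08,"ax": 0,"ay": 0,"az": 0},{"fingers": 1,"tx": 0,"ty": -0.002,"tz": 0.08,"ax": 0,"ay": 0,"az": 0}])

```text
time_s: 7.12
tcp_pos: [0.5408, 0.2845, 0.2323]
ee_rot: [[0.0, 0.001, -1.0], [0.0, -1.0, -0.001], [-1.0, -0.0, -0.0]]
wrist_force: [0.9, -0.2, -0.9]
gripper_width: 0.746
```

```bash
python3 - <<'E'
from w import *
look('w5')
im=cv2.imread('pics/w5.png')
s=r.sense();p=viewer.capture('wrist');c=cam(p,s);T=s['tcp_pos'];print(T)
z=T[2]-.0225
a=np.linspace(0,2*np.pi,37)
print('pred blank rim hull',[(np.round(proj(c,[T+[.033*np.cos(t),.033*np.sin(t),-.0225+.012]])[0],1)).tolist() for t in (0,np.pi/2,np.pi,-np.pi/2)])
uv=np.round(proj(c,[[.602,.285,.012]])[0]).astype(int);print(uv)
print('row',im[uv[1],uv[0]-45:uv[0]+46:2].max(1)); print('col',im[uv[1]-45:uv[1]+46:2,uv[0]].max(1))
cv2.imwrite('pics/w5c.png',cv2.resize(im[60:400,170:470],None,fx=2.4,fy=1.75,interpolation=cv2.INTER_CUBIC)) 
E
```

```text
7.1167 [0.5408 0.2845 0.2323] [[0.0, 0.001, -1.0], [0.0, -1.0, -0.001], [-1.0, -0.0, -0.0]] F [ 0.9 -0.2 -0.9] 0.7462540050434499
M [513. 110.] [0.6269 0.118 ] diam 52.9 ecc 1.11
sL [320. 140.] [0.6027 0.2852] diam 53.1 ecc 1.02
sM [310. 299.] [0.4368 0.2789] diam 74.9 ecc 7.5
sS [519. 301.] [0.3952 0.0542] diam 156.6 ecc 1.92
[0.5411986  0.28449285 0.23222351]
pred blank rim hull [[316.1, 236.0], [234.3, 315.2], [316.2, 386.0], [398.1, 315.0]]
[315 140]
row [196 199 196 189 188 185 106  34  34  31  31  34  35  32  32  32  37  36
  32  31  34  33  33  37  39  39  36  38  39  41  38  28  39  33  32  35
  35  35  40  93 133 132 130 133 166 202]
col [208 205 204 199 177  73  35  35  35  35  35  31  32  34  33  33  34  33
  33  32  37  41  35  38  37  41  41  41  40  41  40  40  39  37  39  40
  40  40  85 185 206 204 204 209 216 216]
```

View pics/w5c.png

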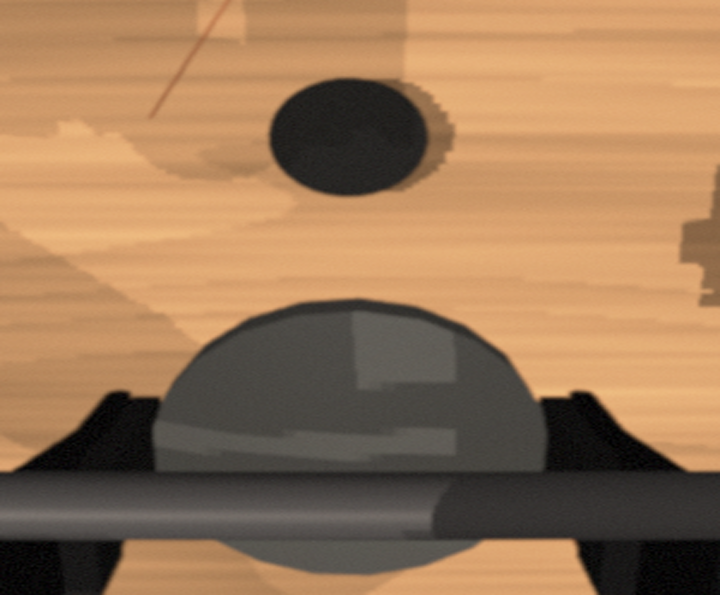

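Call:
play_rows(commands=[{"fingers": 1,"tx": 0.03,"ty": -0.001,"tz": -0.04,"ax": 0,"ay": 0,"az": 0},{"fingers": 1,"tx": 0.07,"ty": -0.001,"tz": -0.083,"ax": 0,"ay": 0,"az": 0},{"fingers": 1,"tx": 0.12,"ty": -0.001,"tz": -0.083,"ax": 0,"ay": 0,"az": 0},{"fingers": 1,"tx": 0.17,"ty": -0.001,"tz": -0.083,"ax": 0,"ay": 0,"az": 0},{"fingers": 1,"tx": 0.203,"ty": -0.001,"tz": -0.083,"ax": 0,"ay": 0,"az": 0}])

```text
time_s: 7.63
tcp_pos: [0.6024, 0.2835, 0.075]
ee_rot: [[-0.005, -0.002, -1.0], [-0.003, -1.0, 0.002], [-1.0, 0.003, 0.005]]
wrist_force: [-0.8, -0.7, -0.6]
gripper_width: 0.745
```

Call:
play_rows(commands=[{"fingers": 1,"tx": 0.02,"ty": 0,"tz": 0,"ax": 0,"ay": 0,"az": 0},{"fingers": 1,"tx": 0.04,"ty": 0,"tz": 0,"ax": 0,"ay": 0,"az": 0},{"fingers": 1,"tx": 0.048,"ty": 0,"tz": 0,"ax": 0,"ay": 0,"az": 0},{"fingers": 1,"tx": 0.048,"ty": 0,"tz": 0,"ax": 0,"ay": 0,"az": 0},{"fingers": 1,"tx": 0.048,"ty": 0,"tz": 0,"ax": 0,"ay": 0,"az": 0}])

```text
time_s: 8.05
tcp_pos: [0.6036, 0.2852, 0.0441]
ee_rot: [[0.0, 0.0, -1.0], [-0.0, -1.0, -0.0], [-1.0, 0.0, -0.0]]
wrist_force: [0.8, 0.4, 0.5]
gripper_width: 0.745
```

```bash
python3 - <<'E'
from w import *
for i in range(3):
    p=viewer.capture(['top','scene','scene'][i])
    s=r.sense();print(np.round(s['tcp_pos'],4),np.round(s['wrist_force'],2))
a=p['image'][180:350,380:580,::-1];cv2.imwrite('pics/s1.png',cv2.resize(a,None,fx=3.8,fy=3.5))
E
```

```text
[0.6039 0.2855 0.045 ] [ 0.95  0.08 -0.6 ]
[0.6039 0.2857 0.0455] [-0.82 -0.26  0.07]
[0.6038 0.2857 0.0456] [-0.21 -0.48 -0.36]
```

View pics/s1.png

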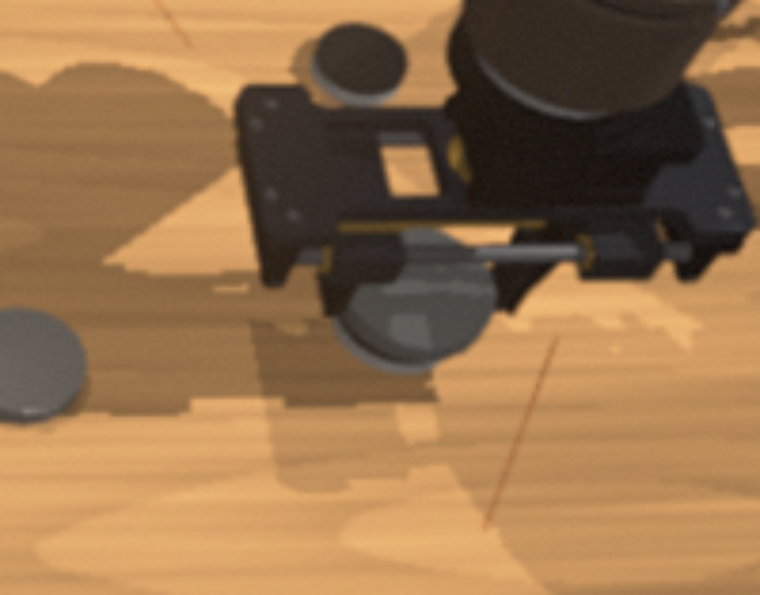

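Call:
play_rows(commands=[{"fingers": 1,"tx": 0.006,"ty": 0,"tz": 0.0005,"ax": 0,"ay": 0,"az": 0},{"fingers": 1,"tx": 0.012,"ty": 0,"tz": 0.0005,"ax": 0,"ay": 0,"az": 0},{"fingers": 1,"tx": 0.012,"ty": 0,"tz": 0.0005,"ax": 0,"ay": 0,"az": 0},{"fingers": 1,"tx": 0.012,"ty": 0,"tz": 0.0005,"ax": 0,"ay": 0,"az": 0}])

```text
time_s: 8.53
tcp_pos: [0.6023, 0.2852, 0.0349]
ee_rot: [[-0.0, 0.001, -1.0], [-0.0, -1.0, -0.001], [-1.0, 0.0, 0.0]]
wrist_force: [-0.4, 0.8, -0.9]
gripper_width: 0.748
```

Call:
play_rows(commands=[{"fingers": 1,"tx": 0.0013,"ty": 0,"tz": 0,"ax": 0,"ay": 0,"az": 0},{"fingers": 1,"tx": 0.0013,"ty": 0,"tz": 0,"ax": 0,"ay": 0,"az": 0},{"fingers": 1,"tx": 0.0013,"ty": 0,"tz": 0,"ax": 0,"ay": 0,"az": 0}])

```text
time_s: 8.78
tcp_pos: [0.6025, 0.2852, 0.0346]
ee_rot: [[0.0, 0.001, -1.0], [-0.0, -1.0, -0.001], [-1.0, 0.0, -0.0]]
wrist_force: [-1.5, 0.4, 3.6]
gripper_width: 0.74
```

Call:
play_rows(commands=[{"fingers": -1,"tx": 0,"ty": 0,"tz": 0,"ax": 0,"ay": 0,"az": 0},{"fingers": -1,"tx": 0,"ty": 0,"tz": 0,"ax": 0,"ay": 0,"az": 0},{"fingers": -1,"tx": 0,"ty": 0,"tz": 0,"ax": 0,"ay": 0,"az": 0},{"fingers": -1,"tx": 0,"ty": 0,"tz": 0,"ax": 0,"ay": 0,"az": 0},{"fingers": -1,"tx": 0,"ty": 0,"tz": 0,"ax": 0,"ay": 0,"az": 0}])

```text
time_s: 9.2
tcp_pos: [0.6025, 0.2852, 0.0338]
ee_rot: [[-0.0, 0.0, -1.0], [-0.0, -1.0, -0.0], [-1.0, 0.0, 0.0]]
wrist_force: [-0.3, 0.0, 0.7]
gripper_width: 0.978
```

Call:
play_rows(commands=[{"fingers": -1,"tx": -0.03,"ty": 0,"tz": 0,"ax": 0,"ay": 0,"az": 0},{"fingers": -1,"tx": -0.08,"ty": 0,"tz": 0,"ax": 0,"ay": 0,"az": 0},{"fingers": -1,"tx": -0.13,"ty": 0,"tz": 0,"ax": 0,"ay": 0,"az": 0},{"fingers": -1,"tx": -0.18,"ty": 0,"tz": 0,"ax": 0,"ay": 0,"az": 0},{"fingers": -1,"tx": -0.23,"ty": 0,"tz": 0,"ax": 0,"ay": 0,"az": 0}])

```text
time_s: 9.62
tcp_pos: [0.6023, 0.2851, 0.2083]
ee_rot: [[-0.0, 0.001, -1.0], [-0.0, -1.0, -0.001], [-1.0, 0.0, 0.0]]
wrist_force: [0.7, 0.1, 0.0]
gripper_width: 0.999
```

Call:
play_rows(commands=[{"fingers": -1,"tx": -0.03,"ty": 0.04,"tz": 0,"ax": 0,"ay": 0,"az": 0},{"fingers": -1,"tx": -0.06,"ty": 0.08,"tz": 0,"ax": 0,"ay": 0,"az": 0},{"fingers": -1,"tx": -0.06,"ty": 0.1,"tz": 0,"ax": 0,"ay": 0,"az": 0},{"fingers": -1,"tx": -0.06,"ty": 0.1,"tz": 0,"ax": 0,"ay": 0,"az": 0},{"fingers": -1,"tx": -0.06,"ty": 0.1,"tz": 0,"ax": 0,"ay": 0,"az": 0}])

```text
time_s: 10.03
tcp_pos: [0.6023, 0.2095, 0.2512]
ee_rot: [[-0.001, -0.001, -1.0], [0.0, -1.0, 0.001], [-1.0, -0.0, 0.001]]
wrist_force: [0.0, -0.1, 0.4]
gripper_width: 0.997
```

```bash
cat > chk.py <<'E'
# overall look: wrist picture + discs on stands measured at stand height
import sys
from w import *
def disc(p,c,g,zs):
    uv=proj(c,[[*g,zs[-1]]])[0]; m=mask(p['image'],uv,'grey'); q,e=fitdisc(c,m,zs,zs[-1]); return np.round(uv),np.round(q[:2],4),round(q[2]*2000,1),round(e,2)
look(sys.argv[1])
s=r.sense();p=viewer.capture('wrist');c=cam(p,s)
for k in sys.argv[2:]: print('on stand',k,disc(p,c,G['s'+k],[.012,.024]))
t=viewer.capture('scene');ct=cam(t)
for k in sys.argv[2:]: print('scene',k,disc(t,ct,G['s'+k],[.012,.024]))
E
python3 chk.py w6 L
```

```text
10.0333 [0.6023 0.2095 0.2512] [[-0.001, -0.001, -1.0], [0.0, -1.0, 0.001], [-1.0, -0.0, 0.001]] F [ 0.  -0.1  0.4] 0.9973094520847885
M [415. 179.] [0.6264 0.1188] diam 52.9 ecc 1.03
sL [238. 207.] [0.3699 0.2077] diam 365.2 ecc 3.71
sM [237. 347.] [0.3699 0.2077] diam 365.2 ecc 3.71
sS [430. 349.] [0.3699 0.2077] diam 365.2 ecc 3.71
on stand L (array([236., 210.]), array([0.6017, 0.2861]), np.float64(64.9), np.float64(1.03))
scene L (array([484., 263.]), array([0.6044, 0.2863]), np.float64(65.0), np.float64(1.06))
```

View pics/w6.png

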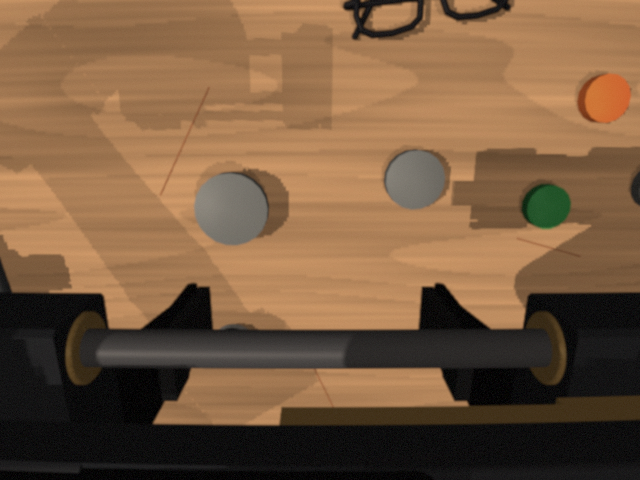

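Call:
play_rows(commands=[{"fingers": -1,"tx": 0.04,"ty": 0.04,"tz": -0.02,"ax": 0,"ay": 0,"az": 0},{"fingers": -1,"tx": 0.08,"ty": 0.08,"tz": -0.033,"ax": 0,"ay": 0,"az": 0},{"fingers": -1,"tx": 0.12,"ty": 0.122,"tz": -0.033,"ax": 0,"ay": 0,"az": 0},{"fingers": -1,"tx": 0.16,"ty": 0.122,"tz": -0.033,"ax": 0,"ay": 0,"az": 0},{"fingers": -1,"tx": 0.2,"ty": 0.122,"tz": -0.033,"ax": 0,"ay": 0,"az": 0}])

```text
time_s: 10.6
tcp_pos: [0.6266, 0.1172, 0.0986]
ee_rot: [[-0.003, -0.001, -1.0], [-0.001, -1.0, 0.001], [-1.0, 0.001, 0.003]]
wrist_force: [0.5, -0.4, -1.8]
gripper_width: 1.002
```

Call:
play_rows(commands=[{"fingers": -1,"tx": 0,"ty": 0,"tz": 0,"ax": 0,"ay": 0,"az": 0},{"fingers": -1,"tx": 0,"ty": 0,"tz": 0,"ax": 0,"ay": 0,"az": 0}])

```text
time_s: 10.77
tcp_pos: [0.6266, 0.1189, 0.0995]
ee_rot: [[-0.004, 0.002, -1.0], [-0.003, -1.0, -0.002], [-1.0, 0.003, 0.004]]
wrist_force: [1.0, 0.9, 0.0]
gripper_width: 0.998
```

```bash
python3 w.py w7 | grep -v ^s
```

```text
10.7667 [0.6266 0.1189 0.0995] [[-0.004, 0.002, -1.0], [-0.003, -1.0, -0.002], [-1.0, 0.003, 0.004]] F [1.  0.9 0. ] 0.9983373843247024
M [314. 255.] [0.6267 0.1199] diam 53.3 ecc 1.01
```

Call:
play_rows(commands=[{"fingers": -1,"tx": 0.03,"ty": -0.001,"tz": 0,"ax": 0,"ay": 0,"az": 0},{"fingers": -1,"tx": 0.06,"ty": -0.001,"tz": 0,"ax": 0,"ay": 0,"az": 0},{"fingers": -1,"tx": 0.085,"ty": -0.001,"tz": 0,"ax": 0,"ay": 0,"az": 0},{"fingers": -1,"tx": 0.085,"ty": -0.001,"tz": 0,"ax": 0,"ay": 0,"az": 0},{"fingers": -1,"tx": 0.085,"ty": -0.001,"tz": 0,"ax": 0,"ay": 0,"az": 0}])

```text
time_s: 11.23
tcp_pos: [0.6284, 0.1206, 0.0394]
ee_rot: [[0.002, 0.002, -1.0], [0.0, -1.0, -0.002], [-1.0, -0.0, -0.002]]
wrist_force: [-0.3, -0.2, 0.7]
gripper_width: 1.003
```

Call:
play_rows(commands=[{"fingers": -1,"tx": 0.01,"ty": 0,"tz": 0.001,"ax": 0,"ay": 0,"az": 0},{"fingers": -1,"tx": 0.018,"ty": 0,"tz": 0.001,"ax": 0,"ay": 0,"az": 0},{"fingers": -1,"tx": 0.018,"ty": 0,"tz": 0.001,"ax": 0,"ay": 0,"az": 0},{"fingers": -1,"tx": 0.018,"ty": 0,"tz": 0.001,"ax": 0,"ay": 0,"az": 0},{"fingers": -1,"tx": 0.018,"ty": 0,"tz": 0.001,"ax": 0,"ay": 0,"az": 0}])

```text
time_s: 11.65
tcp_pos: [0.627, 0.1196, 0.0249]
ee_rot: [[0.001, 0.001, -1.0], [0.0, -1.0, -0.001], [-1.0, -0.0, -0.001]]
wrist_force: [-0.5, -0.1, 0.2]
gripper_width: 1.001
```

Call:
play_rows(commands=[{"fingers": -1,"tx": 0.003,"ty": 0,"tz": 0,"ax": 0,"ay": 0,"az": 0},{"fingers": 1,"tx": 0.003,"ty": 0,"tz": 0,"ax": 0,"ay": 0,"az": 0},{"fingers": 1,"tx": 0.003,"ty": 0,"tz": 0,"ax": 0,"ay": 0,"az": 0},{"fingers": 1,"tx": 0.003,"ty": 0,"tz": 0,"ax": 0,"ay": 0,"az": 0},{"fingers": 1,"tx": 0.003,"ty": 0,"tz": 0,"ax": 0,"ay": 0,"az": 0}])

```text
time_s: 12.07
tcp_pos: [0.6267, 0.1195, 0.0221]
ee_rot: [[0.0, 0.001, -1.0], [-0.0, -1.0, -0.001], [-1.0, 0.0, -0.0]]
wrist_force: [-0.6, 0.5, -0.7]
gripper_width: 0.781
```

Call:
play_rows(commands=[{"fingers": 1,"tx": 0,"ty": 0,"tz": 0,"ax": 0,"ay": 0,"az": 0},{"fingers": 1,"tx": 0,"ty": 0,"tz": 0,"ax": 0,"ay": 0,"az": 0},{"fingers": 1,"tx": 0,"ty": 0,"tz": 0,"ax": 0,"ay": 0,"az": 0},{"fingers": 1,"tx": 0,"ty": 0,"tz": 0,"ax": 0,"ay": 0,"az": 0},{"fingers": 1,"tx": 0,"ty": 0,"tz": 0,"ax": 0,"ay": 0,"az": 0}])

```text
time_s: 12.48
tcp_pos: [0.6266, 0.1195, 0.0221]
ee_rot: [[0.0, 0.001, -1.0], [-0.0, -1.0, -0.001], [-1.0, 0.0, -0.0]]
wrist_force: [-0.3, 0.2, -0.3]
gripper_width: 0.601
```

Call:
play_rows(commands=[{"fingers": 1,"tx": 0,"ty": 0,"tz": 0,"ax": 0,"ay": 0,"az": 0},{"fingers": 1,"tx": 0,"ty": 0,"tz": 0,"ax": 0,"ay": 0,"az": 0},{"fingers": 1,"tx": 0,"ty": 0,"tz": 0,"ax": 0,"ay": 0,"az": 0}])

```text
time_s: 12.73
tcp_pos: [0.6266, 0.1195, 0.0221]
ee_rot: [[0.0, 0.001, -1.0], [0.0, -1.0, -0.001], [-1.0, -0.0, -0.0]]
wrist_force: [0.6, 0.2, 0.2]
gripper_width: 0.604
```

Call:
play_rows(commands=[{"fingers": 1,"tx": -0.02,"ty": 0,"tz": 0,"ax": 0,"ay": 0,"az": 0},{"fingers": 1,"tx": -0.06,"ty": 0,"tz": 0,"ax": 0,"ay": 0,"az": 0},{"fingers": 1,"tx": -0.1,"ty": 0,"tz": 0,"ax": 0,"ay": 0,"az": 0},{"fingers": 1,"tx": -0.14,"ty": 0,"tz": 0,"ax": 0,"ay": 0,"az": 0},{"fingers": 1,"tx": -0.18,"ty": 0,"tz": 0,"ax": 0,"ay": 0,"az": 0}])

```text
time_s: 13.15
tcp_pos: [0.6263, 0.1194, 0.1583]
ee_rot: [[-0.001, 0.001, -1.0], [-0.0, -1.0, -0.001], [-1.0, 0.0, 0.001]]
wrist_force: [-0.8, -0.6, -0.4]
gripper_width: 0.606
```

Call:
play_rows(commands=[{"fingers": 1,"tx": -0.01,"ty": -0.023,"tz": 0.03,"ax": 0,"ay": 0,"az": 0},{"fingers": 1,"tx": -0.02,"ty": -0.047,"tz": 0.06,"ax": 0,"ay": 0,"az": 0},{"fingers": 1,"tx": -0.03,"ty": -0.07,"tz": 0.09,"ax": 0,"ay": 0,"az": 0},{"fingers": 1,"tx": -0.04,"ty": -0.093,"tz": 0.12,"ax": 0,"ay": 0,"az": 0},{"fingers": 1,"tx": -0.05,"ty": -0.1164,"tz": 0.151,"ax": 0,"ay": 0,"az": 0}])

```text
time_s: 13.57
tcp_pos: [0.5121, 0.2072, 0.1949]
ee_rot: [[-0.0, 0.0, -1.0], [0.0, -1.0, -0.0], [-1.0, -0.0, 0.0]]
wrist_force: [0.2, 0.9, -0.4]
gripper_width: 0.604
```

Call:
play_rows(commands=[{"fingers": 1,"tx": -0.01,"ty": -0.023,"tz": 0.03,"ax": 0,"ay": 0,"az": 0},{"fingers": 1,"tx": -0.02,"ty": -0.047,"tz": 0.06,"ax": 0,"ay": 0,"az": 0},{"fingers": 1,"tx": -0.03,"ty": -0.07,"tz": 0.09,"ax": 0,"ay": 0,"az": 0},{"fingers": 1,"tx": -0.04,"ty": -0.093,"tz": 0.12,"ax": 0,"ay": 0,"az": 0},{"fingers": 1,"tx": -0.05,"ty": -0.1164,"tz": 0.151,"ax": 0,"ay": 0,"az": 0}])

```text
time_s: 13.98
tcp_pos: [0.3987, 0.2945, 0.2325]
ee_rot: [[-0.0, 0.0, -1.0], [0.0, -1.0, -0.0], [-1.0, -0.0, 0.0]]
wrist_force: [-0.4, -0.4, -0.4]
gripper_width: 0.602
```

Call:
play_rows(commands=[{"fingers": 1,"tx": 0,"ty": 0,"tz": 0,"ax": 0,"ay": 0,"az": 0},{"fingers": 1,"tx": 0,"ty": 0,"tz": 0,"ax": 0,"ay": 0,"az": 0},{"fingers": 1,"tx": 0,"ty": 0,"tz": 0,"ax": 0,"ay": 0,"az": 0}])

```text
time_s: 14.23
tcp_pos: [0.3998, 0.2939, 0.232]
ee_rot: [[-0.0, 0.001, -1.0], [-0.0, -1.0, -0.001], [-1.0, 0.0, 0.0]]
wrist_force: [0.7, 0.3, -1.1]
gripper_width: 0.607
```

```bash
cat > v.py <<'E'
import sys
from w import *
n,rad,gz=sys.argv[1],float(sys.argv[2]),float(sys.argv[3])
look(n)
s=r.sense();p=viewer.capture('wrist');c=cam(p,s);T=s['tcp_pos'];off=np.array(p['image'])
print('pred rim (+x,+y,-x,-y)',[(np.round(proj(c,[T+[rad*np.cos(t),rad*np.sin(t),-gz+.012]])[0],1)).tolist() for t in (0,np.pi/2,np.pi,-np.pi/2)])
im=cv2.imread(f'pics/{n}.png');cv2.imwrite(f'pics/{n}c.png',cv2.resize(im[60:400,170:470],None,fx=2.4,fy=1.75,interpolation=cv2.INTER_CUBIC))
E
python3 v.py w8 .027 .0221
```

```text
14.2333 [0.3998 0.2939 0.232 ] [[-0.0, 0.001, -1.0], [-0.0, -1.0, -0.001], [-1.0, 0.0, 0.0]] F [ 0.7  0.3 -1.1] 0.6065467441068043
sM [320. 144.] [0.4569 0.2942] diam 40.9 ecc 1.01
sS [550. 149.] [0.4532 0.0953] diam 30.5 ecc 1.14
pred rim (+x,+y,-x,-y) [[316.1, 251.4], [249.0, 315.7], [316.2, 374.2], [383.3, 315.4]]
```

View pics/w8c.png

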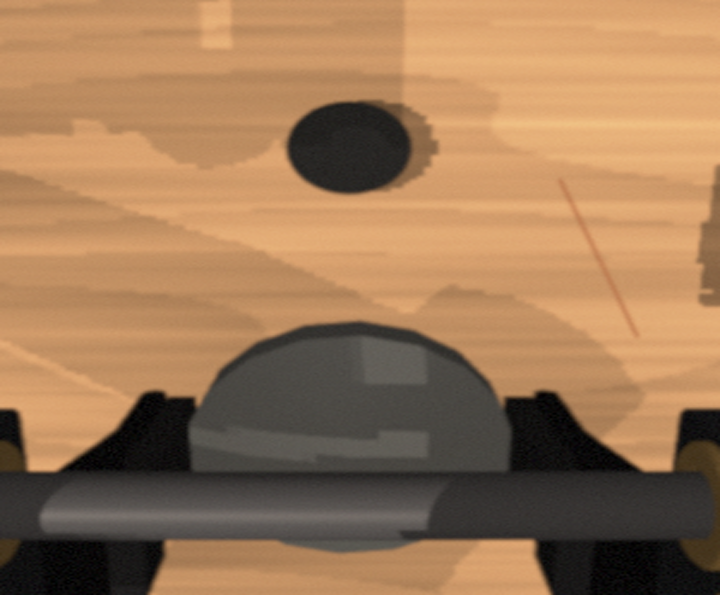

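Call:
play_rows(commands=[{"fingers": 1,"tx": 0.03,"ty": -0.0005,"tz": -0.04,"ax": 0,"ay": 0,"az": 0},{"fingers": 1,"tx": 0.07,"ty": -0.0005,"tz": -0.076,"ax": 0,"ay": 0,"az": 0},{"fingers": 1,"tx": 0.12,"ty": -0.0005,"tz": -0.076,"ax": 0,"ay": 0,"az": 0},{"fingers": 1,"tx": 0.17,"ty": -0.0005,"tz": -0.076,"ax": 0,"ay": 0,"az": 0},{"fingers": 1,"tx": 0.203,"ty": -0.0005,"tz": -0.076,"ax": 0,"ay": 0,"az": 0}])

```text
time_s: 14.75
tcp_pos: [0.4566, 0.2917, 0.0757]
ee_rot: [[-0.004, -0.003, -1.0], [-0.004, -1.0, 0.003], [-1.0, 0.004, 0.004]]
wrist_force: [-0.4, 0.2, 0.0]
gripper_width: 0.603
```

Call:
play_rows(commands=[{"fingers": 1,"tx": 0.02,"ty": 0,"tz": 0,"ax": 0,"ay": 0,"az": 0},{"fingers": 1,"tx": 0.04,"ty": 0,"tz": 0,"ax": 0,"ay": 0,"az": 0},{"fingers": 1,"tx": 0.048,"ty": 0,"tz": 0,"ax": 0,"ay": 0,"az": 0},{"fingers": 1,"tx": 0.048,"ty": 0,"tz": 0,"ax": 0,"ay": 0,"az": 0},{"fingers": 1,"tx": 0.048,"ty": 0,"tz": 0,"ax": 0,"ay": 0,"az": 0}])

```text
time_s: 15.17
tcp_pos: [0.4577, 0.2941, 0.0439]
ee_rot: [[0.0, -0.0, -1.0], [-0.0, -1.0, 0.0], [-1.0, 0.0, -0.0]]
wrist_force: [-0.5, -1.1, 0.3]
gripper_width: 0.607
```

Call:
play_rows(commands=[{"fingers": 1,"tx": 0,"ty": 0,"tz": 0,"ax": 0,"ay": 0,"az": 0},{"fingers": 1,"tx": 0,"ty": 0,"tz": 0,"ax": 0,"ay": 0,"az": 0},{"fingers": 1,"tx": 0,"ty": 0,"tz": 0,"ax": 0,"ay": 0,"az": 0}])

```text
time_s: 15.42
tcp_pos: [0.4574, 0.2948, 0.0449]
ee_rot: [[0.001, 0.001, -1.0], [0.002, -1.0, -0.001], [-1.0, -0.002, -0.001]]
wrist_force: [0.5, 0.8, 0.2]
gripper_width: 0.602
```

Call:
play_rows(commands=[{"fingers": 1,"tx": 0.006,"ty": 0.0004,"tz": 0.0005,"ax": 0,"ay": 0,"az": 0},{"fingers": 1,"tx": 0.0115,"ty": 0.0004,"tz": 0.0005,"ax": 0,"ay": 0,"az": 0},{"fingers": 1,"tx": 0.0115,"ty": 0.0004,"tz": 0.0005,"ax": 0,"ay": 0,"az": 0},{"fingers": 1,"tx": 0.0115,"ty": 0.0004,"tz": 0.0005,"ax": 0,"ay": 0,"az": 0}])

```text
time_s: 15.75
tcp_pos: [0.4564, 0.2939, 0.0348]
ee_rot: [[-0.001, 0.001, -1.0], [-0.001, -1.0, -0.001], [-1.0, 0.001, 0.001]]
wrist_force: [-0.4, 0.0, 0.6]
gripper_width: 0.602
```

Call:
play_rows(commands=[{"fingers": 1,"tx": 0.001,"ty": 0,"tz": 0,"ax": 0,"ay": 0,"az": 0},{"fingers": 1,"tx": 0.001,"ty": 0,"tz": 0,"ax": 0,"ay": 0,"az": 0},{"fingers": 1,"tx": 0.001,"ty": 0,"tz": 0,"ax": 0,"ay": 0,"az": 0}])

```text
time_s: 16.0
tcp_pos: [0.4567, 0.2942, 0.0345]
ee_rot: [[0.0, 0.001, -1.0], [0.0, -1.0, -0.001], [-1.0, -0.0, -0.0]]
wrist_force: [0.3, -0.6, 0.6]
gripper_width: 0.607
```

Call:
play_rows(commands=[{"fingers": 1,"tx": 0.001,"ty": 0,"tz": 0,"ax": 0,"ay": 0,"az": 0},{"fingers": 1,"tx": 0.001,"ty": 0,"tz": 0,"ax": 0,"ay": 0,"az": 0},{"fingers": 1,"tx": 0.001,"ty": 0,"tz": 0,"ax": 0,"ay": 0,"az": 0}])

```text
time_s: 16.25
tcp_pos: [0.4568, 0.2942, 0.0341]
ee_rot: [[0.0, 0.001, -1.0], [0.0, -1.0, -0.001], [-1.0, -0.0, -0.0]]
wrist_force: [-0.6, -0.5, 1.4]
gripper_width: 0.605
```

Call:
play_rows(commands=[{"fingers": 1,"tx": 0.0007,"ty": 0,"tz": 0,"ax": 0,"ay": 0,"az": 0},{"fingers": 1,"tx": 0.0007,"ty": 0,"tz": 0,"ax": 0,"ay": 0,"az": 0},{"fingers": 1,"tx": 0.0007,"ty": 0,"tz": 0,"ax": 0,"ay": 0,"az": 0}])

```text
time_s: 16.5
tcp_pos: [0.4568, 0.2942, 0.034]
ee_rot: [[0.001, 0.001, -1.0], [0.0, -1.0, -0.001], [-1.0, -0.0, -0.001]]
wrist_force: [-1.7, -0.8, 6.3]
gripper_width: 0.605
```

Call:
play_rows(commands=[{"fingers": -1,"tx": 0,"ty": 0,"tz": 0,"ax": 0,"ay": 0,"az": 0},{"fingers": -1,"tx": 0,"ty": 0,"tz": 0,"ax": 0,"ay": 0,"az": 0},{"fingers": -1,"tx": 0,"ty": 0,"tz": 0,"ax": 0,"ay": 0,"az": 0},{"fingers": -1,"tx": 0,"ty": 0,"tz": 0,"ax": 0,"ay": 0,"az": 0},{"fingers": -1,"tx": 0,"ty": 0,"tz": 0,"ax": 0,"ay": 0,"az": 0}])

```text
time_s: 16.92
tcp_pos: [0.4566, 0.294, 0.0329]
ee_rot: [[-0.0, 0.0, -1.0], [-0.0, -1.0, -0.0], [-1.0, 0.0, 0.0]]
wrist_force: [-0.2, -0.3, -0.1]
gripper_width: 0.901
```

Call:
play_rows(commands=[{"fingers": -1,"tx": -0.03,"ty": 0,"tz": 0,"ax": 0,"ay": 0,"az": 0},{"fingers": -1,"tx": -0.08,"ty": 0,"tz": 0,"ax": 0,"ay": 0,"az": 0},{"fingers": -1,"tx": -0.13,"ty": 0,"tz": 0,"ax": 0,"ay": 0,"az": 0},{"fingers": -1,"tx": -0.18,"ty": 0,"tz": 0,"ax": 0,"ay": 0,"az": 0},{"fingers": -1,"tx": -0.23,"ty": 0,"tz": 0,"ax": 0,"ay": 0,"az": 0}])

```text
time_s: 17.33
tcp_pos: [0.4563, 0.2938, 0.2073]
ee_rot: [[-0.0, 0.0, -1.0], [-0.0, -1.0, -0.0], [-1.0, 0.0, 0.0]]
wrist_force: [-0.1, 0.3, 0.2]
gripper_width: 0.994
```

Call:
play_rows(commands=[{"fingers": -1,"tx": -0.03,"ty": 0.05,"tz": 0,"ax": 0,"ay": 0,"az": 0},{"fingers": -1,"tx": -0.06,"ty": 0.1,"tz": 0,"ax": 0,"ay": 0,"az": 0},{"fingers": -1,"tx": -0.06,"ty": 0.12,"tz": 0,"ax": 0,"ay": 0,"az": 0},{"fingers": -1,"tx": -0.06,"ty": 0.12,"tz": 0,"ax": 0,"ay": 0,"az": 0},{"fingers": -1,"tx": -0.06,"ty": 0.12,"tz": 0,"ax": 0,"ay": 0,"az": 0}])

```text
time_s: 17.75
tcp_pos: [0.4566, 0.2034, 0.251]
ee_rot: [[0.001, -0.001, -1.0], [0.001, -1.0, 0.001], [-1.0, -0.001, -0.001]]
wrist_force: [-0.2, -0.0, -0.4]
gripper_width: 1.0
```

```bash
python3 chk.py w9 M L
```

```text
17.75 [0.4566 0.2034 0.251 ] [[0.001, -0.001, -1.0], [0.001, -1.0, 0.001], [-1.0, -0.001, -0.001]] F [-0.2 -0.  -0.4] 1.0004518886150133
sL [223.  37.] [0.4538 0.0955] diam 30.1 ecc 1.04
sM [222. 206.] [0.4538 0.0955] diam 30.1 ecc 1.04
sS [436. 209.] [0.4538 0.0955] diam 30.1 ecc 1.04
on stand M (array([219., 209.]), array([0.4565, 0.2953]), np.float64(52.6), np.float64(1.04))
on stand L (array([220.,  34.]), array([0.6007, 0.286 ]), np.float64(62.4), np.float64(1.07))
scene M (array([473., 191.]), array([0.4602, 0.2951]), np.float64(52.8), np.float64(1.04))
scene L (array([484., 263.]), array([0.6042, 0.2864]), np.float64(64.9), np.float64(1.06))
```

View pics/w9.png

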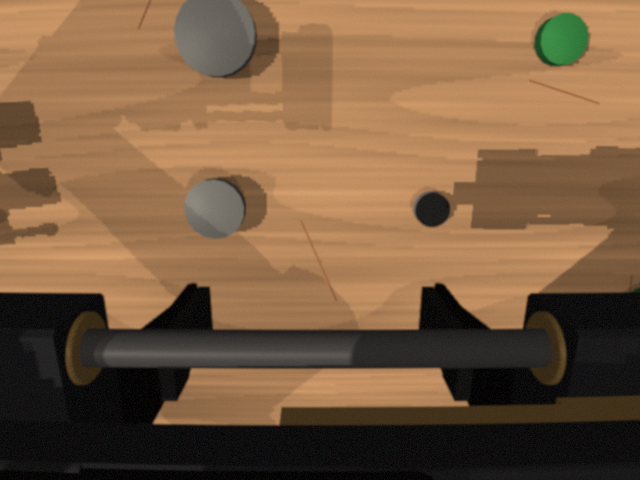

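Call:
play_rows(commands=[{"fingers": -1,"tx": 0,"ty": 0.042,"tz": -0.022,"ax": 0,"ay": 0,"az": 0},{"fingers": -1,"tx": 0,"ty": 0.085,"tz": -0.044,"ax": 0,"ay": 0,"az": 0},{"fingers": -1,"tx": 0,"ty": 0.127,"tz": -0.066,"ax": 0,"ay": 0,"az": 0},{"fingers": -1,"tx": 0,"ty": 0.17,"tz": -0.088,"ax": 0,"ay": 0,"az": 0},{"fingers": -1,"tx": 0,"ty": 0.2123,"tz": -0.1096,"ax": 0,"ay": 0,"az": 0}])

```text
time_s: 18.32
tcp_pos: [0.5398, 0.0444, 0.2497]
ee_rot: [[-0.002, 0.003, -1.0], [-0.001, -1.0, -0.003], [-1.0, 0.001, 0.002]]
wrist_force: [0.8, 1.0, 0.1]
gripper_width: 1.0
```

Call:
play_rows(commands=[{"fingers": -1,"tx": 0.013,"ty": 0.042,"tz": -0.022,"ax": 0,"ay": 0,"az": 0},{"fingers": -1,"tx": 0.026,"ty": 0.085,"tz": -0.044,"ax": 0,"ay": 0,"az": 0},{"fingers": -1,"tx": 0.04,"ty": 0.127,"tz": -0.066,"ax": 0,"ay": 0,"az": 0},{"fingers": -1,"tx": 0.053,"ty": 0.17,"tz": -0.088,"ax": 0,"ay": 0,"az": 0},{"fingers": -1,"tx": 0.067,"ty": 0.2123,"tz": -0.1096,"ax": 0,"ay": 0,"az": 0}])

```text
time_s: 18.73
tcp_pos: [0.6224, -0.115, 0.1986]
ee_rot: [[-0.002, 0.002, -1.0], [-0.0, -1.0, -0.002], [-1.0, 0.0, 0.002]]
wrist_force: [-0.6, 1.0, 0.1]
gripper_width: 1.001
```

Call:
play_rows(commands=[{"fingers": -1,"tx": 0.05,"ty": 0,"tz": 0,"ax": 0,"ay": 0,"az": 0},{"fingers": -1,"tx": 0.1,"ty": 0,"tz": 0,"ax": 0,"ay": 0,"az": 0},{"fingers": -1,"tx": 0.13,"ty": 0,"tz": 0,"ax": 0,"ay": 0,"az": 0},{"fingers": -1,"tx": 0.13,"ty": 0,"tz": 0,"ax": 0,"ay": 0,"az": 0},{"fingers": -1,"tx": 0.13,"ty": 0,"tz": 0,"ax": 0,"ay": 0,"az": 0}])

```text
time_s: 19.15
tcp_pos: [0.621, -0.1138, 0.101]
ee_rot: [[-0.004, 0.002, -1.0], [-0.001, -1.0, -0.002], [-1.0, 0.001, 0.004]]
wrist_force: [1.1, 0.5, 1.0]
gripper_width: 1.004
```

```bash
python3 w.py w10|grep -v ^s
```

```text
19.15 [ 0.621  -0.1138  0.101 ] [[-0.004, 0.002, -1.0], [-0.001, -1.0, -0.002], [-1.0, 0.001, 0.004]] F [1.1 0.5 1. ] 1.0042091198522702
S [315. 255.] [ 0.6206 -0.1129] diam 40.9 ecc 1.0
```

View pics/w10.png

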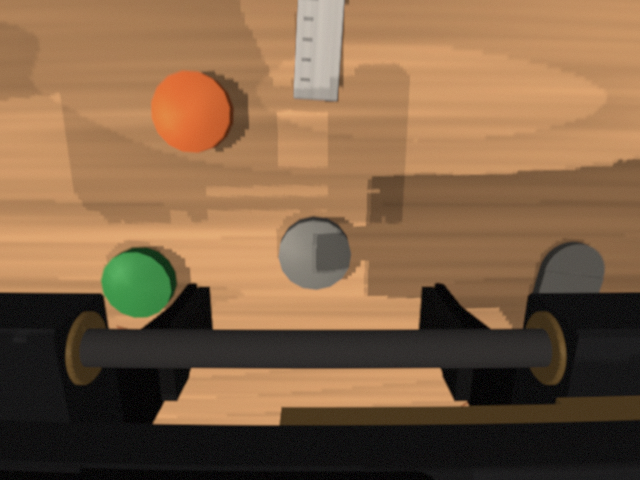

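Call:
play_rows(commands=[{"fingers": -1,"tx": 0.03,"ty": -0.001,"tz": 0.0005,"ax": 0,"ay": 0,"az": 0},{"fingers": -1,"tx": 0.06,"ty": -0.001,"tz": 0.0005,"ax": 0,"ay": 0,"az": 0},{"fingers": -1,"tx": 0.085,"ty": -0.001,"tz": 0.0005,"ax": 0,"ay": 0,"az": 0},{"fingers": -1,"tx": 0.095,"ty": -0.001,"tz": 0.0005,"ax": 0,"ay": 0,"az": 0},{"fingers": -1,"tx": 0.098,"ty": -0.001,"tz": 0.0005,"ax": 0,"ay": 0,"az": 0}])

```text
time_s: 19.62
tcp_pos: [0.6216, -0.1131, 0.0299]
ee_rot: [[0.001, 0.002, -1.0], [-0.0, -1.0, -0.002], [-1.0, 0.0, -0.001]]
wrist_force: [0.8, 0.1, 0.3]
gripper_width: 1.001
```

Call:
play_rows(commands=[{"fingers": -1,"tx": 0,"ty": 0,"tz": 0,"ax": 0,"ay": 0,"az": 0},{"fingers": -1,"tx": 0,"ty": 0,"tz": 0,"ax": 0,"ay": 0,"az": 0},{"fingers": -1,"tx": 0,"ty": 0,"tz": 0,"ax": 0,"ay": 0,"az": 0}])

```text
time_s: 19.87
tcp_pos: [0.6222, -0.1134, 0.0313]
ee_rot: [[0.003, 0.001, -1.0], [-0.0, -1.0, -0.001], [-1.0, 0.0, -0.003]]
wrist_force: [0.9, 0.5, -0.0]
gripper_width: 0.997
```

Call:
play_rows(commands=[{"fingers": -1,"tx": 0.005,"ty": 0,"tz": 0.0005,"ax": 0,"ay": 0,"az": 0},{"fingers": -1,"tx": 0.0105,"ty": 0,"tz": 0.0005,"ax": 0,"ay": 0,"az": 0},{"fingers": -1,"tx": 0.0105,"ty": 0,"tz": 0.0005,"ax": 0,"ay": 0,"az": 0},{"fingers": -1,"tx": 0.0105,"ty": 0,"tz": 0.0005,"ax": 0,"ay": 0,"az": 0}])

```text
time_s: 20.2
tcp_pos: [0.6202, -0.1136, 0.0212]
ee_rot: [[-0.001, 0.001, -1.0], [-0.0, -1.0, -0.001], [-1.0, 0.0, 0.001]]
wrist_force: [-0.1, 0.1, -0.3]
gripper_width: 0.998
```

Call:
play_rows(commands=[{"fingers": 1,"tx": -0.001,"ty": -0.0007,"tz": -0.0004,"ax": 0,"ay": 0,"az": 0},{"fingers": 1,"tx": -0.001,"ty": -0.0007,"tz": -0.0004,"ax": 0,"ay": 0,"az": 0},{"fingers": 1,"tx": -0.001,"ty": -0.0007,"tz": -0.0004,"ax": 0,"ay": 0,"az": 0},{"fingers": 1,"tx": -0.001,"ty": -0.0007,"tz": -0.0004,"ax": 0,"ay": 0,"az": 0},{"fingers": 1,"tx": -0.001,"ty": -0.0007,"tz": -0.0004,"ax": 0,"ay": 0,"az": 0}])

```text
time_s: 20.62
tcp_pos: [0.6209, -0.113, 0.0224]
ee_rot: [[0.0, 0.001, -1.0], [-0.0, -1.0, -0.001], [-1.0, 0.0, -0.0]]
wrist_force: [-0.4, -0.9, 0.1]
gripper_width: 0.711
```

Call:
play_rows(commands=[{"fingers": 1,"tx": 0,"ty": 0,"tz": 0,"ax": 0,"ay": 0,"az": 0},{"fingers": 1,"tx": 0,"ty": 0,"tz": 0,"ax": 0,"ay": 0,"az": 0},{"fingers": 1,"tx": 0,"ty": 0,"tz": 0,"ax": 0,"ay": 0,"az": 0},{"fingers": 1,"tx": 0,"ty": 0,"tz": 0,"ax": 0,"ay": 0,"az": 0},{"fingers": 1,"tx": 0,"ty": 0,"tz": 0,"ax": 0,"ay": 0,"az": 0}])

```text
time_s: 21.03
tcp_pos: [0.6209, -0.113, 0.0224]
ee_rot: [[0.0, 0.001, -1.0], [-0.0, -1.0, -0.001], [-1.0, 0.0, -0.0]]
wrist_force: [0.6, 0.4, 0.7]
gripper_width: 0.465
```

Call:
play_rows(commands=[{"fingers": 1,"tx": 0,"ty": 0,"tz": 0,"ax": 0,"ay": 0,"az": 0},{"fingers": 1,"tx": 0,"ty": 0,"tz": 0,"ax": 0,"ay": 0,"az": 0},{"fingers": 1,"tx": 0,"ty": 0,"tz": 0,"ax": 0,"ay": 0,"az": 0},{"fingers": 1,"tx": 0,"ty": 0,"tz": 0,"ax": 0,"ay": 0,"az": 0},{"fingers": 1,"tx": 0,"ty": 0,"tz": 0,"ax": 0,"ay": 0,"az": 0}])

```text
time_s: 21.45
tcp_pos: [0.6208, -0.113, 0.0224]
ee_rot: [[0.0, 0.001, -1.0], [-0.0, -1.0, -0.001], [-1.0, 0.0, -0.0]]
wrist_force: [-0.9, -0.1, 0.1]
gripper_width: 0.466
```

Call:
play_rows(commands=[{"fingers": 1,"tx": 0,"ty": 0,"tz": 0,"ax": 0,"ay": 0,"az": 0},{"fingers": 1,"tx": 0,"ty": 0,"tz": 0,"ax": 0,"ay": 0,"az": 0},{"fingers": 1,"tx": 0,"ty": 0,"tz": 0,"ax": 0,"ay": 0,"az": 0}])

```text
time_s: 21.7
tcp_pos: [0.6208, -0.113, 0.0224]
ee_rot: [[0.0, 0.001, -1.0], [-0.0, -1.0, -0.001], [-1.0, 0.0, -0.0]]
wrist_force: [0.0, 0.2, 0.6]
gripper_width: 0.473
```

Call:
play_rows(commands=[{"fingers": 1,"tx": -0.02,"ty": 0,"tz": 0,"ax": 0,"ay": 0,"az": 0},{"fingers": 1,"tx": -0.06,"ty": 0,"tz": 0,"ax": 0,"ay": 0,"az": 0},{"fingers": 1,"tx": -0.1,"ty": 0,"tz": 0,"ax": 0,"ay": 0,"az": 0},{"fingers": 1,"tx": -0.14,"ty": 0,"tz": 0,"ax": 0,"ay": 0,"az": 0},{"fingers": 1,"tx": -0.18,"ty": 0,"tz": 0,"ax": 0,"ay": 0,"az": 0}])

```text
time_s: 22.12
tcp_pos: [0.6205, -0.113, 0.1586]
ee_rot: [[-0.0, 0.001, -1.0], [0.0, -1.0, -0.001], [-1.0, -0.0, 0.0]]
wrist_force: [-0.2, -0.5, -0.7]
gripper_width: 0.469
```

Call:
play_rows(commands=[{"fingers": 1,"tx": -0.01,"ty": -0.028,"tz": 0.03,"ax": 0,"ay": 0,"az": 0},{"fingers": 1,"tx": -0.02,"ty": -0.055,"tz": 0.06,"ax": 0,"ay": 0,"az": 0},{"fingers": 1,"tx": -0.03,"ty": -0.083,"tz": 0.09,"ax": 0,"ay": 0,"az": 0},{"fingers": 1,"tx": -0.04,"ty": -0.111,"tz": 0.12,"ax": 0,"ay": 0,"az": 0},{"fingers": 1,"tx": -0.05,"ty": -0.1387,"tz": 0.149,"ax": 0,"ay": 0,"az": 0}])

```text
time_s: 22.53
tcp_pos: [0.5076, -0.0083, 0.1951]
ee_rot: [[-0.0, 0.0, -1.0], [0.0, -1.0, -0.0], [-1.0, -0.0, 0.0]]
wrist_force: [-0.6, 1.0, -0.3]
gripper_width: 0.464
```

Call:
play_rows(commands=[{"fingers": 1,"tx": -0.01,"ty": -0.028,"tz": 0.03,"ax": 0,"ay": 0,"az": 0},{"fingers": 1,"tx": -0.02,"ty": -0.055,"tz": 0.06,"ax": 0,"ay": 0,"az": 0},{"fingers": 1,"tx": -0.03,"ty": -0.083,"tz": 0.09,"ax": 0,"ay": 0,"az": 0},{"fingers": 1,"tx": -0.04,"ty": -0.111,"tz": 0.12,"ax": 0,"ay": 0,"az": 0},{"fingers": 1,"tx": -0.05,"ty": -0.1387,"tz": 0.149,"ax": 0,"ay": 0,"az": 0}])

```text
time_s: 22.95
tcp_pos: [0.3958, 0.0955, 0.2327]
ee_rot: [[0.0, 0.0, -1.0], [0.0, -1.0, -0.0], [-1.0, -0.0, -0.0]]
wrist_force: [0.6, 0.5, 0.1]
gripper_width: 0.467
```

Call:
play_rows(commands=[{"fingers": 1,"tx": 0,"ty": 0,"tz": 0,"ax": 0,"ay": 0,"az": 0},{"fingers": 1,"tx": 0,"ty": 0,"tz": 0,"ax": 0,"ay": 0,"az": 0},{"fingers": 1,"tx": 0,"ty": 0,"tz": 0,"ax": 0,"ay": 0,"az": 0},{"fingers": 1,"tx": 0,"ty": 0,"tz": 0,"ax": 0,"ay": 0,"az": 0}])

```text
time_s: 23.28
tcp_pos: [0.3975, 0.0945, 0.232]
ee_rot: [[-0.001, -0.0, -1.0], [-0.0, -1.0, 0.0], [-1.0, 0.0, 0.001]]
wrist_force: [0.3, 0.1, -0.4]
gripper_width: 0.469
```

```bash
python3 v.py w11 .021 .0224; python3 v.py w11 .021 .0224 | grep sS
```

```text
23.2833 [0.3975 0.0945 0.232 ] [[-0.001, -0.0, -1.0], [-0.0, -1.0, 0.0], [-1.0, 0.0, 0.001]] F [ 0.3  0.1 -0.4] 0.4692726526018854
L [543. 145.] [ 0.2523 -0.2143] diam 26.8 ecc 1.87
sM [ 86. 143.] [0.4539 0.0954] diam 28.9 ecc 1.03
sS [318. 145.] [0.4539 0.0954] diam 28.9 ecc 1.03
pred rim (+x,+y,-x,-y) [[316.1, 265.9], [264.0, 315.4], [316.3, 361.2], [368.3, 315.1]]
sS [317. 145.] [0.4539 0.0954] diam 29.0 ecc 1.03
```

View pics/w11c.png

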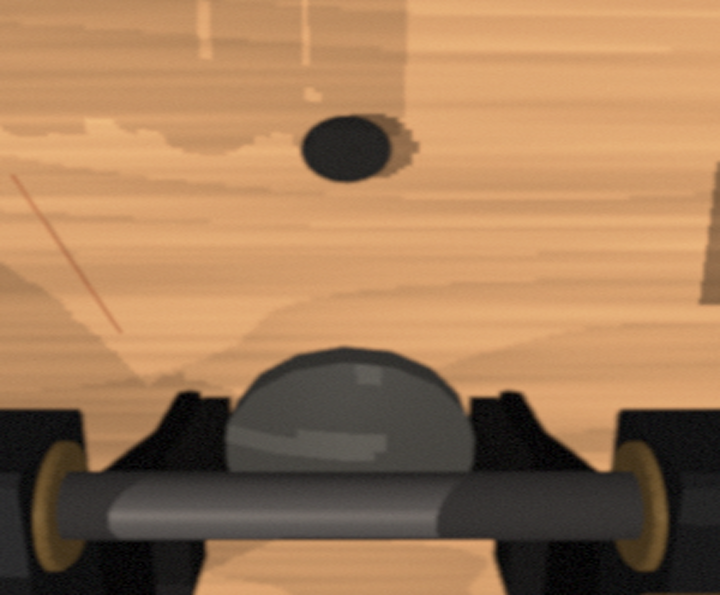

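Call:
play_rows(commands=[{"fingers": 1,"tx": 0.03,"ty": -0.001,"tz": -0.04,"ax": 0,"ay": 0,"az": 0},{"fingers": 1,"tx": 0.07,"ty": -0.001,"tz": -0.0755,"ax": 0,"ay": 0,"az": 0},{"fingers": 1,"tx": 0.12,"ty": -0.001,"tz": -0.0755,"ax": 0,"ay": 0,"az": 0},{"fingers": 1,"tx": 0.17,"ty": -0.001,"tz": -0.0755,"ax": 0,"ay": 0,"az": 0},{"fingers": 1,"tx": 0.203,"ty": -0.001,"tz": -0.0755,"ax": 0,"ay": 0,"az": 0}])

```text
time_s: 23.9
tcp_pos: [0.4527, 0.0942, 0.0765]
ee_rot: [[-0.005, -0.002, -1.0], [-0.002, -1.0, 0.002], [-1.0, 0.002, 0.005]]
wrist_force: [-0.2, -0.1, 0.3]
gripper_width: 0.468
```

Call:
play_rows(commands=[{"fingers": 1,"tx": 0.02,"ty": 0,"tz": 0,"ax": 0,"ay": 0,"az": 0},{"fingers": 1,"tx": 0.04,"ty": 0,"tz": 0,"ax": 0,"ay": 0,"az": 0},{"fingers": 1,"tx": 0.048,"ty": 0,"tz": 0,"ax": 0,"ay": 0,"az": 0},{"fingers": 1,"tx": 0.048,"ty": 0,"tz": 0,"ax": 0,"ay": 0,"az": 0},{"fingers": 1,"tx": 0.048,"ty": 0,"tz": 0,"ax": 0,"ay": 0,"az": 0}])

```text
time_s: 24.32
tcp_pos: [0.4543, 0.0956, 0.0442]
ee_rot: [[0.0, 0.0, -1.0], [-0.0, -1.0, -0.0], [-1.0, 0.0, -0.0]]
wrist_force: [0.8, 0.1, -1.0]
gripper_width: 0.469
```

Call:
play_rows(commands=[{"fingers": 1,"tx": 0,"ty": 0,"tz": 0,"ax": 0,"ay": 0,"az": 0},{"fingers": 1,"tx": 0,"ty": 0,"tz": 0,"ax": 0,"ay": 0,"az": 0},{"fingers": 1,"tx": 0,"ty": 0,"tz": 0,"ax": 0,"ay": 0,"az": 0}])

```text
time_s: 24.57
tcp_pos: [0.4544, 0.096, 0.045]
ee_rot: [[0.002, 0.001, -1.0], [0.001, -1.0, -0.001], [-1.0, -0.001, -0.002]]
wrist_force: [0.0, -0.9, -1.6]
gripper_width: 0.471
```

Call:
play_rows(commands=[{"fingers": 1,"tx": 0.006,"ty": 0.0003,"tz": 0.0002,"ax": 0,"ay": 0,"az": 0},{"fingers": 1,"tx": 0.0115,"ty": 0.0003,"tz": 0.0002,"ax": 0,"ay": 0,"az": 0},{"fingers": 1,"tx": 0.0115,"ty": 0.0003,"tz": 0.0002,"ax": 0,"ay": 0,"az": 0},{"fingers": 1,"tx": 0.0115,"ty": 0.0003,"tz": 0.0002,"ax": 0,"ay": 0,"az": 0}])

```text
time_s: 24.9
tcp_pos: [0.4534, 0.0954, 0.0351]
ee_rot: [[-0.001, 0.001, -1.0], [-0.0, -1.0, -0.001], [-1.0, 0.0, 0.001]]
wrist_force: [-0.4, 0.3, 0.4]
gripper_width: 0.467
```

Call:
play_rows(commands=[{"fingers": 1,"tx": 0.001,"ty": 0,"tz": 0,"ax": 0,"ay": 0,"az": 0},{"fingers": 1,"tx": 0.001,"ty": 0,"tz": 0,"ax": 0,"ay": 0,"az": 0},{"fingers": 1,"tx": 0.001,"ty": 0,"tz": 0,"ax": 0,"ay": 0,"az": 0}])

```text
time_s: 25.15
tcp_pos: [0.4537, 0.0955, 0.0347]
ee_rot: [[0.0, 0.001, -1.0], [0.0, -1.0, -0.001], [-1.0, -0.0, -0.0]]
wrist_force: [-0.9, 0.6, 0.7]
gripper_width: 0.469
```

Call:
play_rows(commands=[{"fingers": 1,"tx": 0.0008,"ty": 0,"tz": -0.0004,"ax": 0,"ay": 0,"az": 0},{"fingers": 1,"tx": 0.0008,"ty": 0,"tz": -0.0004,"ax": 0,"ay": 0,"az": 0},{"fingers": 1,"tx": 0.0008,"ty": 0,"tz": -0.0004,"ax": 0,"ay": 0,"az": 0}])

```text
time_s: 25.4
tcp_pos: [0.454, 0.0955, 0.0342]
ee_rot: [[0.0, 0.001, -1.0], [0.0, -1.0, -0.001], [-1.0, -0.0, -0.0]]
wrist_force: [-0.2, -0.7, 1.2]
gripper_width: 0.468
```

Call:
play_rows(commands=[{"fingers": 1,"tx": 0.0006,"ty": 0,"tz": 0,"ax": 0,"ay": 0,"az": 0},{"fingers": 1,"tx": 0.0006,"ty": 0,"tz": 0,"ax": 0,"ay": 0,"az": 0},{"fingers": 1,"tx": 0.0006,"ty": 0,"tz": 0,"ax": 0,"ay": 0,"az": 0}])

```text
time_s: 25.65
tcp_pos: [0.454, 0.0955, 0.0342]
ee_rot: [[0.0, 0.001, -1.0], [0.0, -1.0, -0.001], [-1.0, -0.0, -0.0]]
wrist_force: [-1.9, 0.5, 6.0]
gripper_width: 0.467
```

Contact felt (6 N). Release, rise and step aside to check.

Call:
play_rows(commands=[{"fingers": -1,"tx": 0,"ty": 0,"tz": 0,"ax": 0,"ay": 0,"az": 0},{"fingers": -1,"tx": 0,"ty": 0,"tz": 0,"ax": 0,"ay": 0,"az": 0},{"fingers": -1,"tx": 0,"ty": 0,"tz": 0,"ax": 0,"ay": 0,"az": 0},{"fingers": -1,"tx": 0,"ty": 0,"tz": 0,"ax": 0,"ay": 0,"az": 0},{"fingers": -1,"tx": 0,"ty": 0,"tz": 0,"ax": 0,"ay": 0,"az": 0}])

```text
time_s: 26.07
tcp_pos: [0.454, 0.0955, 0.0335]
ee_rot: [[-0.0, 0.001, -1.0], [-0.0, -1.0, -0.001], [-1.0, 0.0, 0.0]]
wrist_force: [0.4, -0.3, 1.1]
gripper_width: 0.761
```

Call:
play_rows(commands=[{"fingers": -1,"tx": -0.03,"ty": 0,"tz": 0,"ax": 0,"ay": 0,"az": 0},{"fingers": -1,"tx": -0.08,"ty": 0,"tz": 0,"ax": 0,"ay": 0,"az": 0},{"fingers": -1,"tx": -0.13,"ty": 0,"tz": 0,"ax": 0,"ay": 0,"az": 0},{"fingers": -1,"tx": -0.18,"ty": 0,"tz": 0,"ax": 0,"ay": 0,"az": 0},{"fingers": -1,"tx": -0.23,"ty": 0,"tz": 0,"ax": 0,"ay": 0,"az": 0}])

```text
time_s: 26.48
tcp_pos: [0.4535, 0.0952, 0.2079]
ee_rot: [[-0.0, 0.0, -1.0], [-0.0, -1.0, -0.0], [-1.0, 0.0, 0.0]]
wrist_force: [2.2, 2.2, -0.9]
gripper_width: 0.993
```

Call:
play_rows(commands=[{"fingers": -1,"tx": -0.05,"ty": 0,"tz": 0.02,"ax": 0,"ay": 0,"az": 0},{"fingers": -1,"tx": -0.1,"ty": 0,"tz": 0.04,"ax": 0,"ay": 0,"az": 0},{"fingers": -1,"tx": -0.1,"ty": 0,"tz": 0.06,"ax": 0,"ay": 0,"az": 0},{"fingers": -1,"tx": -0.1,"ty": 0,"tz": 0.06,"ax": 0,"ay": 0,"az": 0},{"fingers": -1,"tx": -0.1,"ty": 0,"tz": 0.06,"ax": 0,"ay": 0,"az": 0}])

```text
time_s: 26.9
tcp_pos: [0.4085, 0.0954, 0.2814]
ee_rot: [[0.001, 0.001, -1.0], [0.001, -1.0, -0.001], [-1.0, -0.001, -0.001]]
wrist_force: [-0.1, 0.3, 0.4]
gripper_width: 0.997
```

```bash
python3 chk.py w12 S | grep -v ^s[LMS]; python3 - <<'E'
from chk import *
E
python3 - <<'E'
import sys; sys.argv=['x']
from w import *
a=viewer.capture('scene');im=a['image'][...,::-1];cv2.imwrite('pics/fin.png',cv2.resize(im[90:450,100:580],None,fx=1.65,fy=1.65))
c=cam(a)
from h import *
for k in 'LMS':
    uv=proj(c,[[*G['s'+k],.024]])[0];m=mask(a['image'],uv,'grey');q,e=fitdisc(c,m,[.012,.024],.024);print(k,np.round(q,4),round(e,2))
E
```

```text
26.9 [0.4085 0.0954 0.2814] [[0.001, 0.001, -1.0], [0.001, -1.0, -0.001], [-1.0, -0.001, -0.001]] F [-0.1  0.3  0.4] 0.9969810981437847
L [517. 154.] [0.4532 0.0955] diam 42.2 ecc 1.01
on stand S (array([319., 155.]), array([0.4541, 0.0955]), np.float64(41.0), np.float64(1.01))
scene S (array([361., 189.]), array([0.4556, 0.0977]), np.float64(38.7), np.float64(1.05))
L [0.6043 0.2865 0.0324] 1.06
M [0.4603 0.295  0.0265] 1.05
S [0.4558 0.0978 0.0195] 1.04Traceback (most recent call last):
  File "<stdin>", line 1, in <module>
  File "chk.py", line 6, in <module>
    look(sys.argv[1])
         ~~~~~~~~^^^
IndexError: list index out of range
```

View pics/fin.png

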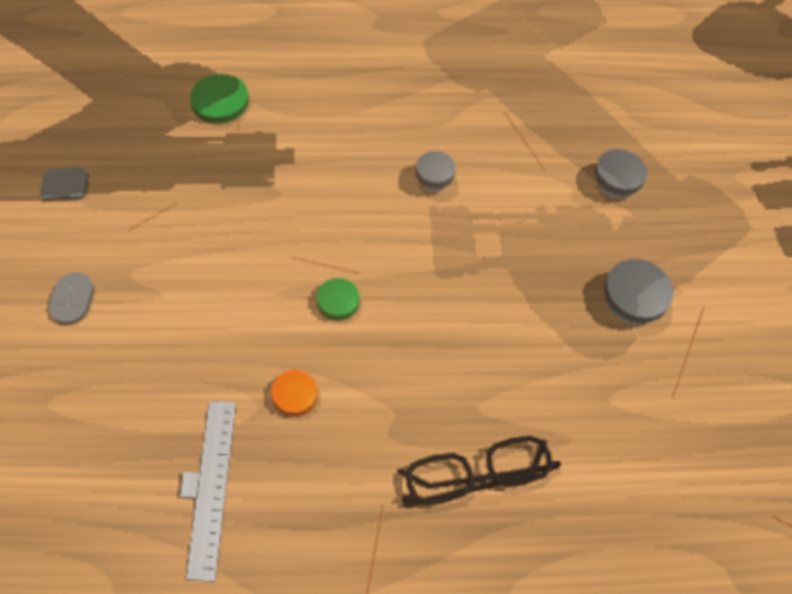

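```bash
python3 - <<'E'
from w import *
import h
for n in ('scene','top'):
    a=viewer.capture(n);c=cam(a);im0=cv2.imread(f'pics/{n}0.png')[...,::-1]
    for k in 'LMS':
        uv=proj(c,[[*G['s'+k],.012]])[0]
        try:
            x,y=np.round(uv).astype(int);m=np.zeros(im0.shape[:2],np.uint8);w=28
            m[y-w:y+w,x-w:x+w]=im0[y-w:y+w,x-w:x+w].max(2)<75
            nn,l,st,ce=cv2.connectedComponentsWithStats(m);i=1+np.argmin(np.hypot(*(ce[1:]-uv).T)+1e3*(st[1:,4]<100))
            q0,e0=fitdisc(c,(l==i).astype(np.uint8),[.012])
            uv=proj(c,[[*G['s'+k],.024]])[0];q,e=fitdisc(c,mask(a['image'],uv,'grey'),[.012,.024],.024)
            print(n,k,'stand',np.round(q0,4),round(e0,2),'blank',np.round(q,4),round(e,2),'off mm',np.round((q-q0)[:2]*1000,1))
        except Exception as x: print(n,k,x)
E
```

```text
scene L stand [0.6056 0.2852 0.0274] 1.17 blank [0.6043 0.2864 0.0324] 1.07 off mm [-1.3  1.3]
scene M stand [0.4608 0.2942 0.0211] 1.27 blank [0.4602 0.2951 0.0264] 1.04 off mm [-0.6  0.9]
scene S stand [0.4573 0.0966 0.0135] 1.16 blank [0.4557 0.0977 0.0194] 1.05 off mm [-1.6  1.2]
top L stand [0.6014 0.2803 0.0284] 1.05 blank [0.6019 0.2837 0.0317] 1.02 off mm [0.5 3.5]
top M stand [0.4571 0.2894 0.0226] 1.09 blank [0.4568 0.2928 0.0257] 1.02 off mm [-0.3  3.4]
top S stand [0.4541 0.0923 0.0157] 1.05 blank [0.4538 0.0938 0.0202] 1.03 off mm [-0.3  1.4]
```

```bash
python3 - <<'E'
from w import *
a=viewer.capture('top');c=cam(a);im0=cv2.imread('pics/top0.png')
for k,R in zip('LMS',(.028,.022,.016)):
    g={'L':(.602,.282),'M':(.457,.291),'S':(.454,.093)}[k]
    print(k,'rim cols left/right: top circle',np.round(proj(c,[[g[0],g[1]+R,.012],[g[0],g[1]-R,.012],[g[0],g[1]-R,0]])[:,0],1))
    x,y=np.round(proj(c,[[*g,.012]])[0]).astype(int);n=24
    print(x-n,im0[y,x-n:x+n].max(1).tolist())
E
```

```text
L rim cols left/right: top circle [146.4 179.7 182. ]
139 [148, 151, 150, 150, 150, 152, 141, 112, 56, 31, 31, 27, 23, 29, 19, 26, 28, 16, 28, 25, 25, 27, 30, 32, 25, 27, 31, 23, 26, 28, 33, 27, 17, 26, 27, 33, 24, 20, 23, 27, 30, 41, 67, 89, 98, 93, 98, 96]
M rim cols left/right: top circle [141.4 167.6 170.2]
130 [142, 140, 139, 142, 142, 142, 141, 143, 142, 139, 136, 103, 54, 28, 32, 26, 25, 25, 23, 22, 25, 28, 31, 30, 31, 34, 30, 27, 23, 26, 32, 25, 33, 31, 18, 26, 25, 32, 51, 62, 87, 94, 94, 95, 95, 98, 122, 136]
S rim cols left/right: top circle [264.1 283.5 284.3]
250 [155, 151, 154, 152, 154, 152, 152, 154, 151, 149, 152, 153, 150, 146, 104, 58, 22, 25, 31, 21, 26, 29, 26, 23, 20, 27, 25, 27, 30, 27, 22, 10, 21, 47, 75, 101, 102, 103, 100, 112, 139, 148, 147, 146, 148, 150, 147, 146]
```

```bash
python3 -c "
from station import r,job
print(r.sense()['time_s'],job.finish_job())"
```

```text
the job is handed in; nothing more can be done
27.25 None
```

The three grey blanks are on their stands, set out large, then medium, then small. Each one was lowered until I felt light contact (about 4–6 N) before I released it. I handed the job in at 27.3 s with the gripper raised clear of everything.

**Final position:** The last scene picture shows all three blanks lying flat on their stands. The edged lenses, frame, ruler and the green and orange look-alikes appear where they were. I checked those by eye only, not by measuring.

**Centring:** The cameras did not fully agree.

| Check | Offset from stand centre |
|---|---|
| Wrist camera | about 1 mm or less |
| Scene camera | about 1–2 mm |
| Top camera, first reading | up to 3.5 mm in y |
| Top camera, after correction | about 1–2 mm |

I put the larger top-camera reading down to the stands' shaded sides being counted with their dark tops. When I checked against the clean left edges instead, the offset dropped to 1–2 mm. The rim overhangs its stand by 5 mm, so I left the blanks as placed.

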